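Fill one LED-bar carrier, stack the empties, slide the load onto the hot plate

ROBOT

A 6-joint arm with a two-finger parallel gripper is mounted at the origin on the work surface. World frame = base frame: x ahead of the robot, y to its left, z up, the work surface at z = 0. Lengths are in m, angles in rad, forces in N, time in s.
With the tool pointing down it reaches from about 0.3 to 0.825 m from the base axis. Payload 5.4 kg.
Tool frame: the origin (TCP) lies where the fingers leave the gripper's body, on its centre line; the fingertips stand 88 mm ahead of it and the grasp point (between the pads) lies 69 mm ahead of it (bot.tcp_to_grasp is the y of the grasp point in the tool frame, in m); y points along the fingers, z is the direction in which the jaws open and shut, and the axes are right-handed (so a half turn about y gives the same grasp; the last joint's range is limited). The gripper opens to 92 mm and grips with 3 to 60 N. Pads are 20 mm wide; open, the fingers measure 128 mm over their backs; the gripper's body (75 mm by 189 mm) begins 69 mm behind the grasp point.
Start: joints at [1.111, 0.158, 1.597, -0, 1.386, -0.21], TCP at [0.142, 0.557, 0.303] pointing down, gripper open.
Joint ranges: [-2.91, 2.91], [-0.94, 2.29], [0.18, 2.7], [-1.29, 4.43], [0.17, 2.64], [-3, 3]. Speed limits (rad/s): [2.57, 2.57, 3.14, 3.14, 3.14, 3.14].

INTERFACE

Orientations are given as a unit quaternion [x, y, z, w].
In Python, from rig import bot gives the robot as it stands.
- The arm moves only by the tool move_arm, never from a script. Its argument "rows" is a list of rows, each a list of 6 numbers: the shift along the tool's x, y, z in m, then the turn, a rotation vector about the tool's x, y, z in degrees. A call has 1 to 20 rows; each row is the pose to reach, as a shift and turn from the pose commanded when the call began, along the tool's axes at that moment; what a row does not reach only later rows make up. A row lasts 1/10 s, in which the tool goes at most 50 mm and 8.59 degrees, less where a joint would pass 70% of its speed; a pose out of reach is approached as far as the arm can. A call with a gripper value outside its range is refused whole. "jaw" is the closure, from -1 (fully open) to 1 (shut), so that 0 is half open, set as the call begins (left out, the last holds). The fingers move at their own pace and stop on an object; "newtons" is the grip in N (left out, the last holds). Time passes only in rows, so rows that repeat a pose let the fingers close. It gives the time, the measured TCP pose, the force and the opening at its end, in the units of the state.
- bot.read_state(): the state, without advancing time (a new reading comes with each control period).
- bot.capture(name): name is "scene" or "top"; returns a dict with "img" (400x640x3 uint8, blue, green, red), "mtx" (3x3 intrinsics, pixels), "cam_to_world" (4x4, takes a point from camera to world coordinates). Camera axes: x right, y down, z forward; pixel columns grow to the right and rows downward; lengths in m; the calibration is good to about 2 mm. A picture is of the moment at which its call begins. There is no depth.
- bot.close_job(): hands the job in, once; it reports no verdict.
Trained networks look in a picture, given as the dict that the camera call returned (one of the last four; its "shot" number tells which), for a name from the list of things; names that differ only in an ending like _2 or _b are one class to them, and where a whole thing is asked for, a point or a joint stands for the part that bears it (a point fixed in the world has none). Each returns a list of dicts, best first, with "confidence" (0 to 1); they miss things now and then, are a little off and sometimes report something else, mostly with a low value. They report only what shows in the picture. A call takes as long as a camera call. They do not tell look-alikes from the thing itself.
- bot.spot_in(picture, thing): "location" ([x, y, z] in m, in world coordinates, good to about 4 mm: the middle of the surface that is visible of it).
- bot.masks_of(picture, thing): "mask" (400x640 bool, what is visible of it).
The state is a dict: "time_s": time; "joint_pos": joint angles; "qvel": joint speeds; "joint_efforts": joint torques, N m; "position": TCP position; "tool_rot": TCP orientation; "force": force on the tool from outside, world axes, zero at the start; "ft_torque": the same for the moment, N m; "gripper_width": finger opening in m.
Only numpy, scipy, OpenCV 4.12 (cv2) and the standard library are available. Lean on these libraries where they do the work, as an engineer would, in place of code of your own. Each camera call takes 0.05 s, during which the arm holds its last target.

TASK

Bring all the LED light bars together in the carrier tray on the loading shelf: move each bar from the part-filled trays on the cutting mat into a free slot of its own, flat across the tray with the LEDs up. Then slide that loaded tray lengthwise along the shelf and over the small step until it lies flat and wholly on the hot plate; keep it level and never pick it up off the surface, and once it is there push the heater switch fully over to on. Stack the two emptied trays squarely on the empty tray in the magazine (whenever it suits), and leave the tools and other things alone.

Things in the scene. Friction and masses are not known exactly. Their poses are not given: they have to be found in the camera images.
- bar_1_mid (a point): LED light bar: finned aluminium, black strip on top with two copper tracks and clear LEDs. 62 mm long (own x), 22 wide (own y), 14.5 high (LEDs 3 mm more), 45 g; this point is its centre, half-way up; z up through the LEDs. In a slot it lies across the tray, centre 17 mm above the tray's underside, 7 mm sticking out each side. Starts in tray_p or tray_q; may be absent.
- bar_2_mid (a point): LED light bar: finned aluminium, black strip on top with two copper tracks and clear LEDs. 62 mm long (own x), 22 wide (own y), 14.5 high (LEDs 3 mm more), 45 g; this point is its centre, half-way up; z up through the LEDs. In a slot it lies across the tray, centre 17 mm above the tray's underside, 7 mm sticking out each side. Starts in tray_p or tray_q; may be absent.
- bar_3_mid (a point): LED light bar: finned aluminium, black strip on top with two copper tracks and clear LEDs. 62 mm long (own x), 22 wide (own y), 14.5 high (LEDs 3 mm more), 45 g; this point is its centre, half-way up; z up through the LEDs. In a slot it lies across the tray, centre 17 mm above the tray's underside, 7 mm sticking out each side. Starts in tray_p or tray_q; may be absent.
- bar_4_mid (a point): LED light bar: finned aluminium, black strip on top with two copper tracks and clear LEDs. 62 mm long (own x), 22 wide (own y), 14.5 high (LEDs 3 mm more), 45 g; this point is its centre, half-way up; z up through the LEDs. In a slot it lies across the tray, centre 17 mm above the tray's underside, 7 mm sticking out each side. Starts in tray_p or tray_q; may be absent.
- bar_5_mid (a point): LED light bar: finned aluminium, black strip on top with two copper tracks and clear LEDs. 62 mm long (own x), 22 wide (own y), 14.5 high (LEDs 3 mm more), 45 g; this point is its centre, half-way up; z up through the LEDs. In a slot it lies across the tray, centre 17 mm above the tray's underside, 7 mm sticking out each side. Starts in tray_p or tray_q; may be absent.
- bar_6_mid (a point): LED light bar: finned aluminium, black strip on top with two copper tracks and clear LEDs. 62 mm long (own x), 22 wide (own y), 14.5 high (LEDs 3 mm more), 45 g; this point is its centre, half-way up; z up through the LEDs. In a slot it lies across the tray, centre 17 mm above the tray's underside, 7 mm sticking out each side. Starts in the carrier; may be absent.
- carrier_mid (a point): aluminium tray on the loading shelf, with 0 or 1 bar. 198 mm long (own x), 48 wide (own y), 34 high; this point: centre, 17 mm above the flat underside. Floor 10 mm thick with four slots 30 mm wide at x = -51, -17, 17, 51 mm, open at both sides. At each end an upright handle fin, 10 mm thick in y, full height, x = 74 to 99 mm. About 0.25 kg empty.
- tray_p_mid (a point): tray of the same kind and size as the carrier, on the cutting mat (3 mm thick, own x roughly away from the robot), 0 to 3 bars in it. The slots are parted by ridges 4 mm thick at x = -34, 0, 34 mm, 18 mm high over the underside. Cross walls 8 mm thick, full height, at x = +-70 mm: a tray stacked on top rests on these, 34 mm higher.
- tray_q_mid (a point): tray of the same kind and size as tray_p and the carrier, on the cutting mat, 0 to 2 bars in it; this point is its centre, 17 mm above its underside.
- tray_s_mid (a point): tray of the same kind and size, empty from the start, lying on the 4 mm base of the magazine (own x along the magazine's): the bottom of the stack of empties; this point is its centre, 17 mm above its underside.
- rack_top (a point): magazine for empty trays, fixed on the mat: a steel base with four upright corner angles that hold a stack of trays. This point is its centre line at the top of the angles, 91 mm above the bench. Inside the angles it is 164 mm long (own x) and 64 mm wide (own y), so a tray has 8 mm to spare all round; the long sides are open between x = -61 and 61 mm, the ends between y = -13 and 13 mm for the handle fins.
- plate (a point): centre of the top face of the hot plate (cold now), 60 mm above the bench; 150 mm in own x, 235 mm in own y, flat, no rim. Own y points from the loading shelf over the step to the plate. Hot plate and shelf are one fixed unit.
- shelf (a point): centre of the top face of the steel loading shelf, 65 mm above the bench, 5 mm higher than the plate; 124 mm in own x, 190 in own y, flat, no rim; axes as the plate's. Shelf and plate end 4 mm either side of the step line, which lies 99 mm along +y from here, 121.5 mm along -y from the plate's centre.
- switch (a joint): heater switch: bat-handled toggle on the console along the plate's -x side; 0 = off (leaning 24 deg to the plate's -x, away from the plate), 0.84 rad = on (leaning 24 deg to +x). A push of 1 to 2 N moves it; it stays where it is left.
- switch_tip (a point): tip of the switch handle (ball 13 mm across, handle 9 mm thick); its pivot lies 42 mm below along the handle, 47 mm above the bench; the console top is 44 mm above the bench.
- spool: not part of the job: solder spool, white flanges, 64 mm diameter, 50 mm high, standing. Origin at its underside.
- cutters: not part of the job: side cutters with orange handles, about 155 mm long, lying flat, 16 mm thick. Origin at its underside.
- flux: not part of the job: white bottle with a black cap, 48 mm diameter, 100 mm high. Origin at its underside.
- meter: not part of the job: hand multimeter, 145 x 75 x 34 mm, lying on its back (its dial stands 11 mm higher). Origin at its underside.
- screwdriver: not part of the job: black-handled screwdriver, 170 mm long, lying on the bench on the near side of the loading shelf. Origin at its underside.
Mind the look-alikes: they are no part of the job. What is shaped like the part that bears carrier_mid but purple is not meant.

How it is judged:
By the outcome, as a careful person would: the job done as asked, in the order asked, and still so for the second after the job is handed in, with the robot touching nothing.
Of bar_1, bar_2, bar_3, bar_4, bar_5, bar_6 only 3 to 4 are there at a start; the rules pass over those that are not, and their reading is None.
At some moment in a run one of tray_p, tray_q may be knocked a few centimetres aside while the robot is not near it.
Once in a run the grip may slacken for a moment while it holds something.
It also fails if it takes over 208 s, if anything falls off the work surface, if the arm or the gripper's body presses on something with over 40 N, if the wrist force passes 120 N, or if a joint passes its speed limit or range.

## Working session

There is one attempt and no reset: what is moved stays moved. The work goes in short steps, Python scripts to look and compute and a tool call to move; the robot and the scene stay as the last step left them, time stands still between calls to the robot, and variables do not carry over. Pictures are saved under pics/ and viewed, and the job is handed in when it is done.

Besides the shell and the picture viewer there is one more tool, called after "Emit:" in YAML: its name, and indented under it one key for each argument. move_arm: Moves the arm, as the interface text tells. Its arguments: {"type":"object","properties":{"rows":{"type":"array","items":{"type":"array","items":{"type":"number"}}},"jaw":{"type":"number"},"newtons":{"type":"number"}},"required":["rows"]}

```bash
ls -la; mkdir -p pics; python3 - <<'E'
from rig import bot
import cv2,json
print(bot.read_state(), bot.tcp_to_grasp)
for n in ("scene","top"):
    p=bot.capture(n); cv2.imwrite(f"pics/{n}0.png",p["img"]); print(n,p["mtx"],p["cam_to_world"],p["shot"])
    for t in ["bar_1_mid","carrier_mid","tray_p_mid","rack_top","plate","shelf","switch_tip","switch"]:
        try:
            for r in bot.spot_in(p,t): print(t,[round(float(v),4) for v in r["location"]],round(r["confidence"],2))
        except Exception as e: print(t,e)
E
```

```text
total 12
drwxr-xr-x  3 agent agent 4096 Dec  7 14:16 .
drwxr-xr-x 23 root  root  4096 Dec  7 14:16 ..
drwxr-xr-x  2 agent agent 4096 Dec  7 14:16 pics
{'time_s': 0.0, 'joint_pos': array([ 1.11092030e+00,  1.59080979e-01,  1.59821933e+00, -1.63789858e-05,
        1.38620120e+00, -2.10123400e-01]), 'qvel': array([-2.39178127e-03, -2.23458275e-04, -2.60854259e-05,  2.37007564e-04,
       -8.28846400e-05,  5.27324903e-04]), 'joint_efforts': array([ 1.64534413e-06, -3.85575056e+01, -3.22106266e+01,  7.01590581e-02,
        3.80902458e-02, -1.58129610e-04]), 'position': array([0.14194639, 0.55672566, 0.30170729]), 'tool_rot': array([ 0.70223965, -0.08828698,  0.08785397, -0.70096117]), 'force': array([0.5856071 , 0.56504767, 0.00810574]), 'ft_torque': array([-0.05599376, -0.00608634,  0.00433712]), 'gripper_width': 0.09182904429731359} 0.0694
scene [[391.96477482   0.         310.66018109]
 [  0.         391.96477482 196.82873337]
 [  0.           0.           1.        ]] [[-0.55661251  0.69140706 -0.46058527  0.96860062]
 [ 0.83075832  0.46002143 -0.31340214  0.27637913]
 [-0.00480935 -0
[... 553 characters left out ...]
 0.42
top [[371.78149818   0.         324.44891881]
 [  0.         371.78149818 196.69018243]
 [  0.           0.           1.        ]] [[ 0.02751743 -0.99317342  0.11335493  0.38847004]
 [-0.99954425 -0.02592971  0.01545753 -0.06334188]
 [-0.01241274 -0.11372862 -0.99343431  1.10617825]
 [ 0.          0.          0.          1.        ]] 2
bar_1_mid [0.4362, 0.0375, 0.0272] 0.7
bar_1_mid [0.7573, -0.2237, 0.0154] 0.68
carrier_mid [0.276, 0.2296, 0.0076] 0.95
carrier_mid [0.5257, 0.0574, 0.0726] 0.77
carrier_mid [0.6668, -0.032, 0.0509] 0.37
tray_p_mid [0.4661, -0.2588, 0.0164] 0.6
rack_top [0.4987, -0.4038, 0.043] 0.56
plate [0.5236, 0.2439, 0.0608] 0.87
shelf [0.5209, 0.2428, 0.0655] 0.96
```

View pics/scene0.png

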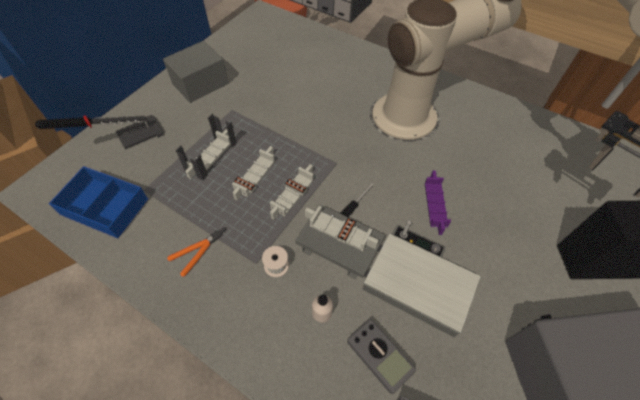

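View pics/top0.png

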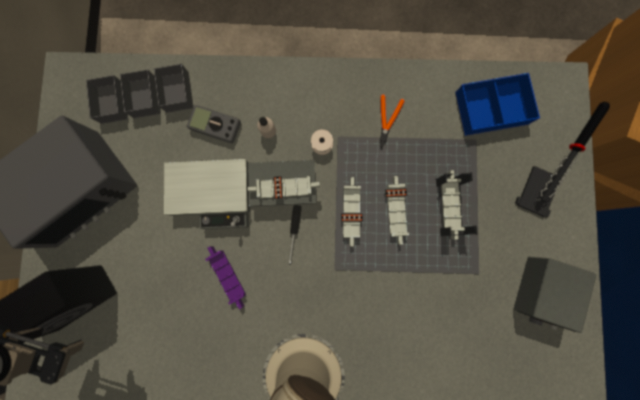

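```bash
cat > h.py <<'E'
import numpy as np, cv2
from rig import bot
from scipy.spatial.transform import Rotation as R
def crop(p,u0,v0,w,h,name,s=6):
    im=p["img"][v0:v0+h,u0:u0+w]; im=cv2.resize(im,None,fx=s,fy=s,interpolation=cv2.INTER_CUBIC); cv2.imwrite("pics/"+name+".png",im)
def proj(p,X):
    T=np.linalg.inv(p["cam_to_world"]); X=np.atleast_2d(X)
    c=X@T[:3,:3].T+T[:3,3]; u=c@p["mtx"].T; return u[:,:2]/u[:,2:]
def back(p,uv,z):
    uv=np.atleast_2d(uv).astype(float); d=np.c_[uv,np.ones(len(uv))]@np.linalg.inv(p["mtx"]).T@p["cam_to_world"][:3,:3].T
    o=p["cam_to_world"][:3,3]; z=np.broadcast_to(z,len(uv)); return o+d*((z-o[2])/d[:,2])[:,None]
E
python3 - <<'E'
from h import *
p=bot.capture("top"); np.savez("top.npz",**{k:p[k] for k in("img","mtx","cam_to_world")})
crop(p,155,150,175,90,"t_left",4.5); crop(p,330,160,155,95,"t_right",5)
s=bot.capture("scene"); np.savez("scene.npz",**{k:s[k] for k in("img","mtx","cam_to_world")})
crop(s,290,180,200,150,"s_left",4); crop(s,150,100,190,130,"s_right",4.2)
E
```

```text
(no output)
```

View pics/t_left.png

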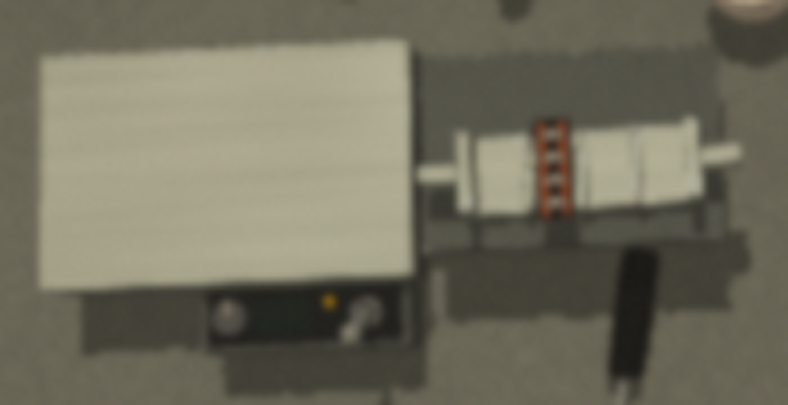

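View pics/t_right.png

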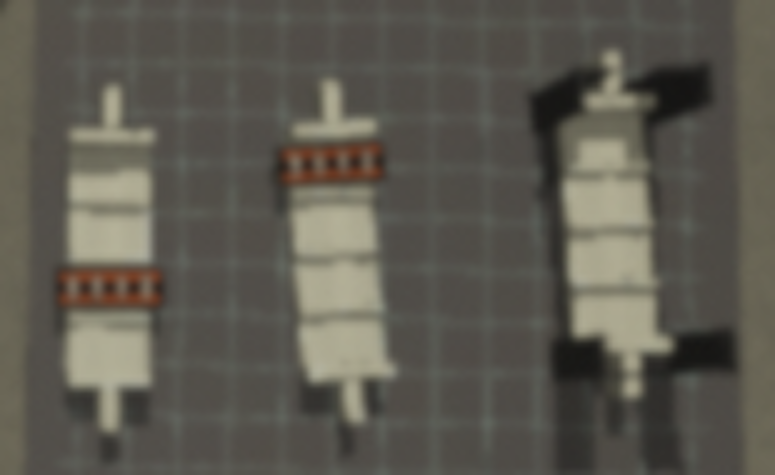

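View pics/s_left.png

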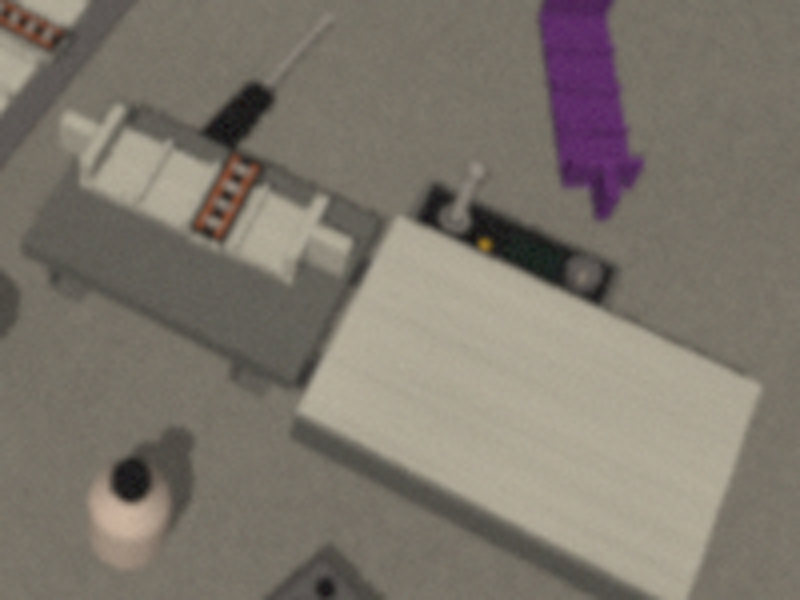

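View pics/s_right.png

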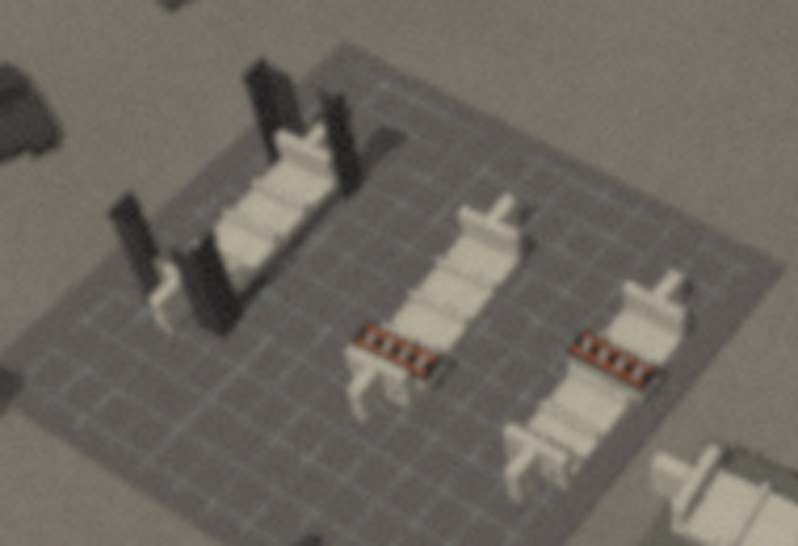

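```bash
cat >> h.py <<'E'
from scipy.optimize import minimize
def load(n):
    d=np.load(n); return {k:d[k] for k in d.files}
def box(x0,x1,y0,y1,z0,z1):
    return np.array([[x,y,z] for x in(x0,x1) for y in(y0,y1) for z in(z0,z1)])
def tray_boxes(bars=()):  # z over underside, mm
    B=[(box(-74,74,-24,24,0,10),1.)]
    for s in(-1,1):
        B.append((box(*sorted((s*66,s*74)),-24,24,0,34),1.))
        B.append((box(*sorted((s*74,s*99)),-5,5,0,34),1.))
    for r in(-34,0,34): B.append((box(r-2,r+2,-24,24,0,18),1.))
    for b in bars: B.append((box(b-11,b+11,-31,31,10,27),.25))
    return B
def render(p,boxes,x,y,yaw,z,roi,ss=4):
    u0,v0,w,h=roi; im=np.zeros((h*ss,w*ss),np.float32); c,s=np.cos(yaw),np.sin(yaw)
    for b,val in boxes:
        X=b/1000; W=np.c_[x+c*X[:,0]-s*X[:,1], y+s*X[:,0]+c*X[:,1], z+X[:,2]]
        uv=(proj(p,W)-[u0,v0]+.5)*ss-.5
        cv2.fillConvexPoly(im,cv2.convexHull(np.round(uv*16).astype(np.int32)),float(val),cv2.LINE_AA,4) if False else cv2.fillConvexPoly(im,cv2.convexHull(np.round(uv).astype(np.int32)),float(val))
    im=cv2.GaussianBlur(im,(0,0),0.9*ss); return cv2.resize(im,(w,h),interpolation=cv2.INTER_AREA)
def gray(p): 
    g=cv2.cvtColor(p["img"],cv2.COLOR_BGR2GRAY).astype(np.float32); return np.clip((g-75)/80,0,1)
def fit(ps,boxes,x,y,yaw,z,m=6,ret=False,steps=(.006,.006,.04)):
    rois=[]
    for p in ps:
        c,s=np.cos(yaw),np.sin(yaw); P=np.array([[x+c*a-s*b,y+s*a+c*b,zz] for a in(-.1,.1) for b in(-.031,.031) for zz in(z,z+.034)])
        q=proj(p,P); a=np.floor(q.min(0)).astype(int)-m; e=np.ceil(q.max(0)).astype(int)+m; rois.append((*a,*(e-a)))
    def cost(v):
        t=0
        for p,r in zip(ps,rois):
            I=gray(p)[r[1]:r[1]+r[3],r[0]:r[0]+r[2]]; M=render(p,boxes,v[0],v[1],v[2],z,r)
            t+=1-np.corrcoef(I.ravel(),M.ravel())[0,1]
        return t/len(ps)
    s0=np.array([x,y,yaw]); best=None
    for k in range(2):
        st=np.array(steps)/(1+2*k); S=np.vstack([s0]+[s0+st*np.eye(3)[i] for i in range(3)])
        r=minimize(cost,s0,method="Nelder-Mead",options=dict(initial_simplex=S,xatol=1e-4,fatol=1e-5,maxiter=150)); s0=r.x
    return r.x,r.fun
E
python3 - <<'E'
from h import *
t=load("top.npz"); s=load("scene.npz")
# seeds from crops
A0=back(t,[[330+110/5,160+260/5]],.02)[0]; B0=back(t,[[330+340/5,160+250/5]],.02)[0]; S0=back(t,[[330+615/5,160+228/5]],.03)[0]; C0=back(t,[[155+580/4.5,150+165/4.5]],.08)[0]
for n,P,bars,z,yaw in (("A",A0,(-17,),.003,0),("B",B0,(51,),.003,.08),("S",S0,(),.007,.05),("C",C0,(17,),.065,1.52)):
    for ps,l in (([t],"top"),([s],"scene"),([t,s],"both")):
        r,f=fit(ps,tray_boxes(bars),P[0],P[1],yaw,z); print(n,l,r.round(4),np.degrees(r[2]).round(1),round(f,3))
E
```

```text
A top [ 0.471  -0.1269  0.0118] 0.7 0.088
A scene [ 0.4674 -0.1305  0.0239] 1.4 0.455
A both [ 0.4702 -0.1285  0.0111] 0.6 0.282
B top [ 0.48   -0.261   0.0747] 4.3 0.062
B scene [ 0.4748 -0.2645  0.0787] 4.5 0.331
B both [ 0.4789 -0.2623  0.081 ] 4.6 0.206
S top [ 0.4986 -0.4205  0.0546] 3.1 0.139
S scene [ 0.4963 -0.4241  0.0635] 3.6 0.491
S both [ 0.4985 -0.4211  0.0639] 3.7 0.32
C top [0.5316 0.067  1.6591] 95.1 0.272
C scene [0.5275 0.0631 1.6665] 95.5 0.327
C both [0.5299 0.0649 1.6694] 95.7 0.318
```

```bash
cat >> h.py <<'E'
def overlay(p,items,roi,name,S=5):
    u0,v0,w,h=roi; im=cv2.resize(p["img"][v0:v0+h,u0:u0+w],None,fx=S,fy=S,interpolation=cv2.INTER_CUBIC)
    for boxes,x,y,yaw,z in items:
        c,s=np.cos(yaw),np.sin(yaw)
        for b,val in boxes:
            X=b/1000; W=np.c_[x+c*X[:,0]-s*X[:,1], y+s*X[:,0]+c*X[:,1], z+X[:,2]]
            uv=((proj(p,W)-[u0,v0]+.5)*S-.5).round().astype(int)
            for i in range(8):
                for j in range(i):
                    if bin(i^j).count("1")==1: cv2.line(im,tuple(map(int,uv[i])),tuple(map(int,uv[j])),(0,255,0) if val==1 else (255,0,255),1)
    cv2.imwrite("pics/"+name+".png",im)
E
python3 - <<'E'
from h import *
t=load("top.npz"); s=load("scene.npz")
its=[(tray_boxes((-17,)),.471,-.1269,.0118,.003),(tray_boxes((51,)),.48,-.261,.0747,.003),(tray_boxes(),.4986,-.4205,.0546,.007)]
itc=[(tray_boxes((17,)),.5316,.067,1.6591,.065)]
overlay(t,its,(330,160,155,95),"o1"); overlay(s,its,(150,100,190,130),"o2",4.2)
overlay(t,itc,(240,165,90,50),"o3",8); overlay(s,itc,(290,190,110,90),"o4",6)
E
python3 - <<'E'
import cv2,numpy as np
a=[cv2.imread(f"pics/o{i}.png") for i in (3,4)]
for i in a: print(i.shape)
E
```

```text
(400, 720, 3)
(540, 660, 3)
```

View pics/o1.png

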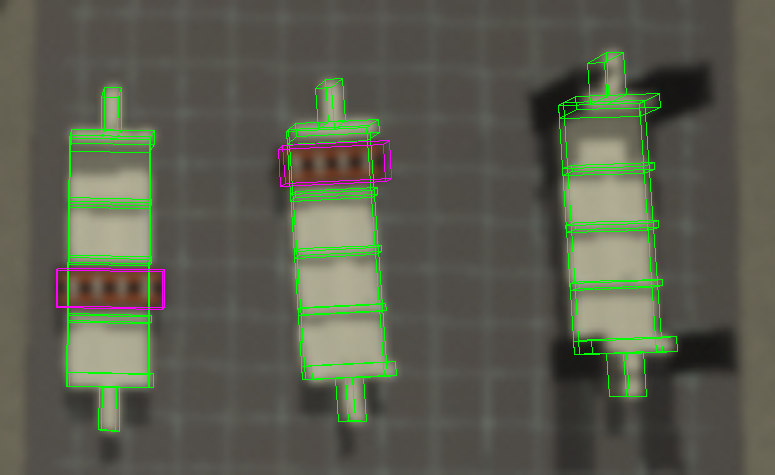

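View pics/o2.png

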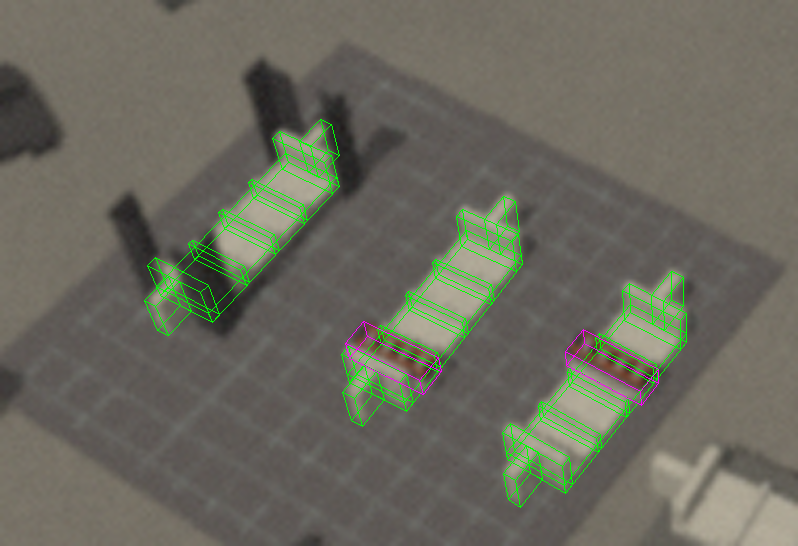

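View pics/o3.png

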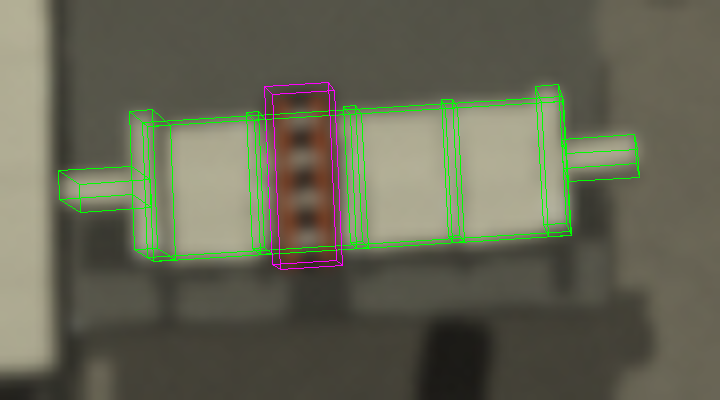

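View pics/o4.png

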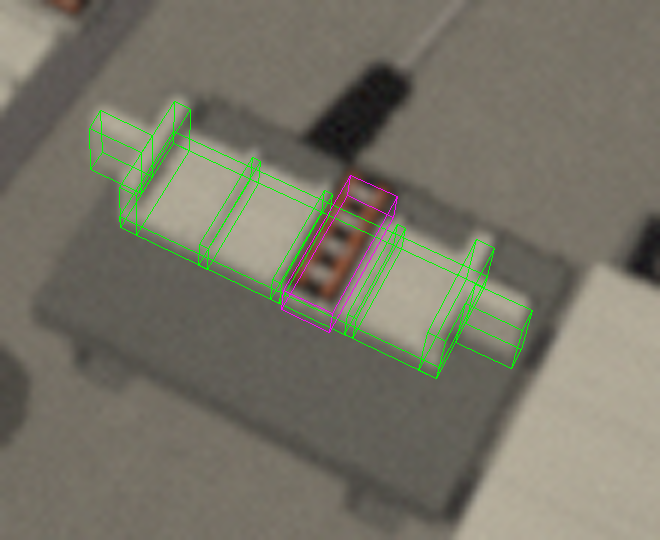

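```bash
cat >> h.py <<'E'
def Rtool(phi): # jaw axis z at world angle phi, y down
    z=np.array([np.cos(phi),np.sin(phi),0]); y=np.array([0,0,-1.]); return np.c_[np.cross(y,z),y,z]
def plan(g,phi,st=None):
    st=st or bot.read_state(); R0=R.from_quat(st["tool_rot"]).as_matrix(); G=0.0694
    best=None
    for k in(0,np.pi):
        R1=Rtool(phi+k); rv=R.from_matrix(R0.T@R1).as_rotvec(degrees=True)
        if best is None or np.linalg.norm(rv)<np.linalg.norm(best[1]): best=(R1,rv)
    R1,rv=best; tcp=np.array(g)-R1[:,1]*G; d=R0.T@(tcp-st["position"])
    return d,rv
def show(g,phi,st=None):
    d,rv=plan(g,phi,st); print("row",d.round(4).tolist(),rv.round(2).tolist(),"rows>=",int(max(np.ceil(np.linalg.norm(d)/.05),np.ceil(np.linalg.norm(rv)/8.59))))
def where():
    s=bot.read_state(); Rm=R.from_quat(s["tool_rot"]).as_matrix(); g=s["position"]+Rm[:,1]*.0694
    print("t",round(s["time_s"],2),"grasp",g.round(4),"jaw",np.degrees(np.arctan2(Rm[1,2],Rm[0,2])).round(2),"ydir",Rm[:,1].round(3),"w",round(s["gripper_width"],4),"F",s["force"].round(1),"q6",s["joint_pos"].round(2)); return s
E
python3 - <<'E'
from h import *
where()
t=load("top.npz")
hsv=cv2.cvtColor(t["img"],cv2.COLOR_BGR2HSV)
im=t["img"].astype(int); m=((im[:,:,2]-im[:,:,0])>40).astype(np.uint8)
n,l,st,c=cv2.connectedComponentsWithStats(m)
for i in range(1,n):
    if st[i,4]>15: print(st[i],c[i],back(t,[c[i]],.03)[0].round(4),back(t,[c[i]],.092)[0].round(4))
g=[.4535,-.129,.15]
show(g,np.pi/2+.0118)
E
```

```text
t 1.0 grasp [0.1421 0.5571 0.2333] jaw 75.69 ydir [-0. -0. -1.] w 0.0914 F [ 0.8  0.3 -0.5] q6 [ 1.11  0.16  1.6   0.    1.39 -0.21]
[ 566    9   74  200 8717] [615.2417116  107.45394058] [ 0.8001 -0.9016  0.03  ] [ 0.7764 -0.8533  0.092 ]
[380  93  25  38 453] [388.97571744 112.22075055] [ 0.77   -0.2322  0.03  ] [ 0.748  -0.2224  0.092 ]
[311 130  22  21 323] [321.44272446 139.99071207] [ 0.6802 -0.033   0.03  ] [ 0.6634 -0.0348  0.092 ]
[569 143  17   8  78] [577.42307692 145.73076923] [ 0.6811 -0.7847  0.03  ] [ 0.6643 -0.7432  0.092 ]
[274 177   3  21  49] [275.12244898 186.79591837] [0.5366 0.0986 0.03  ] [0.5281 0.0892 0.092 ]
[279 177   3  20  49] [279.89795918 186.91836735] [0.5366 0.0846 0.03  ] [0.5281 0.076  0.092 ]
[387 189  19   3  43] [395.97674419 190.        ] [ 0.5363 -0.2543  0.03  ] [ 0.5278 -0.2433  0.092 ]
[387 193  19   4  50] [396.08 194.44] [ 0.5233 -0.2547  0.03  ] [ 0.5155 -0.2437  0.092 ]
[342 214  20   3  56] [351.42857143 214.92857143] [ 0.4602 -0.1261  0.03  ] [ 0.4561 -0.1225  0.092 ]
[342 218  20   3  49] [351.73469388 219.2244898 ] [ 0.4478 -0.1273  0.03  ] [ 0.4444 -0.1236  0.092 ]
[  0 279  19  20 257] [  7.51750973 286.42801556] [0.2289 0.8541 0.03  ] [0.2381 0.8012 0.092 ]
[ 266  338   75   59 1467] [304.00136333 360.81595092] [ 0.0515 -0.0025  0.03  ] [ 0.0709 -0.006   0.092 ]
[283 389  19  11 119] [290.86554622 395.57983193] [-0.0412  0.0305  0.03  ] [-0.0164  0.0251  0.092 ]
row [0.4713, 0.0833, -0.5879] [0.0, -14.99, -0.0] rows>= 16
```

Emit:
move_arm:
  rows:
    - [0.471,0.083,-0.588,0,-15,0]
    - [0.471,0.083,-0.588,0,-15,0]
    - [0.471,0.083,-0.588,0,-15,0]
    - [0.471,0.083,-0.588,0,-15,0]
    - [0.471,0.083,-0.588,0,-15,0]
    - [0.471,0.083,-0.588,0,-15,0]
    - [0.471,0.083,-0.588,0,-15,0]
    - [0.471,0.083,-0.588,0,-15,0]
    - [0.471,0.083,-0.588,0,-15,0]
    - [0.471,0.083,-0.588,0,-15,0]
    - [0.471,0.083,-0.588,0,-15,0]
    - [0.471,0.083,-0.588,0,-15,0]
    - [0.471,0.083,-0.588,0,-15,0]
    - [0.471,0.083,-0.588,0,-15,0]
    - [0.471,0.083,-0.588,0,-15,0]
    - [0.471,0.083,-0.588,0,-15,0]
    - [0.471,0.083,-0.588,0,-15,0]
    - [0.471,0.083,-0.588,0,-15,0]
    - [0.471,0.083,-0.588,0,-15,0]
    - [0.471,0.083,-0.588,0,-15,0]
  jaw: -1

```text
time_s: 3.0
position: [0.4529, -0.1278, 0.2199]
tool_rot: [0.707, 0.005, -0.005, -0.707]
force: [-0.0, 0.4, -0.0]
gripper_width: 0.0918
```

```bash
python3 - <<'E'
from h import *
where()
s=bot.capture("scene"); t=bot.capture("top")
np.savez("scene1.npz",**{k:s[k] for k in("img","mtx","cam_to_world")}); np.savez("top1.npz",**{k:t[k] for k in("img","mtx","cam_to_world")})
print(proj(s,[[.4535,-.129,.15],[.4535,-.129-.046,.131],[.4535,-.129+.046,.131]]).round(1),proj(t,[[.4535,-.129,.15]]))
crop(s,200,60,190,140,"s2",4.2); crop(t,300,140,190,110,"t2",4.2)
E
```

```text
t 3.0 grasp [ 0.453  -0.1278  0.1505] jaw 90.79 ydir [ 0. -0. -1.] w 0.0918 F [-0.   0.4 -0. ] q6 [-0.53 -0.03  1.97  0.    1.21 -2.12]
[[292.9 158. ]
 [279.2 155.2]
 [307.6 170.2]] [[355.27456533 214.52051987]]
```

View pics/s2.png

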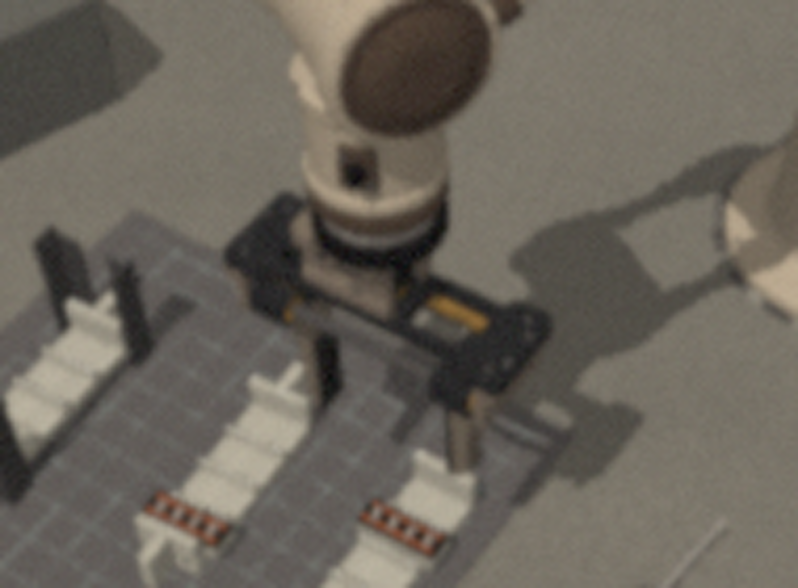

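View pics/t2.png

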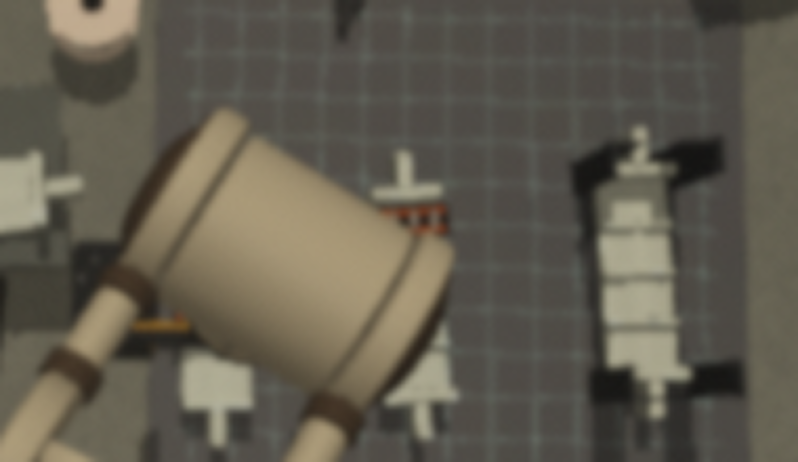

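```bash
python3 - <<'E'
from h import *
s=load("scene1.npz")
b=[(box(-10,10,46,64,-19,60),1.),(box(-10,10,-64,-46,-19,60),1.)]
overlay(s,[(b,.453,-.1278,.0137,.1505)],(260,110,70,75),"o5",8)
E
```

```text
(no output)
```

View pics/o5.png

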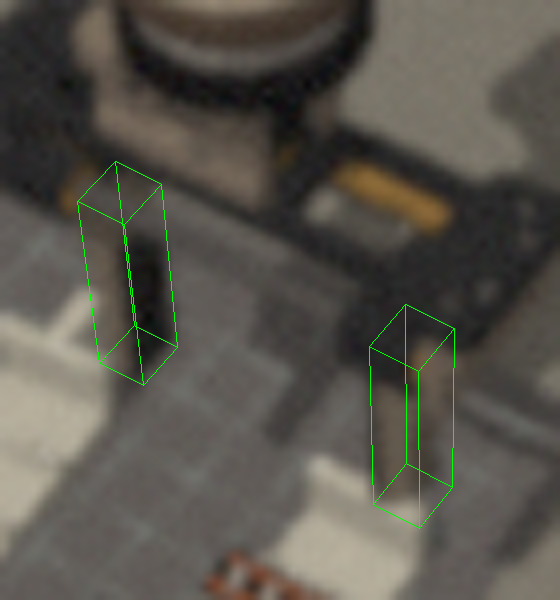

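```bash
python3 - <<'E'
from h import *
show([.452,-.127,.06],np.pi/2+.0118)
show([.452,-.127,.0245],np.pi/2+.0118)
E
```

```text
row [-0.0011, 0.0906, 0.0012] [0.02, 0.09, 0.02] rows>= 2
row [-0.0011, 0.1261, 0.0012] [0.02, 0.09, 0.02] rows>= 3
```

Emit:
move_arm:
  rows:
    - [-0.001,0.04,0.001,0,0,0]
    - [-0.001,0.075,0.001,0,0,0]
    - [-0.001,0.1,0.001,0,0,0]
    - [-0.001,0.115,0.001,0,0,0]
    - [-0.001,0.122,0.001,0,0,0]
    - [-0.001,0.126,0.001,0,0,0]
    - [-0.001,0.126,0.001,0,0,0]
    - [-0.001,0.126,0.001,0,0,0]

```text
time_s: 3.9
position: [0.4528, -0.1283, 0.0946]
tool_rot: [0.707, 0.005, -0.004, -0.707]
force: [-0.1, -0.1, -0.2]
gripper_width: 0.0915
```

Emit:
move_arm:
  rows:
    - [0,0,0,0,0,0]
    - [0,0,0,0,0,0]
    - [0,0,0,0,0,0]
    - [0,0,0,0,0,0]
    - [0,0,0,0,0,0]
    - [0,0,0,0,0,0]
    - [0,0,0,0,0,0]
    - [0,0,0,0,0,0]
  jaw: 1
  newtons: 20

```text
time_s: 4.7
position: [0.4523, -0.1281, 0.0939]
tool_rot: [0.707, 0.004, -0.004, -0.707]
force: [-0.9, 1.1, 2.3]
gripper_width: 0.0623
```

```bash
python3 - <<'E'
from h import *
where()
E
```

```text
t 4.7 grasp [ 0.4523 -0.1281  0.0245] jaw 90.68 ydir [ 0. -0. -1.] w 0.0623 F [-0.9  1.1  2.3] q6 [-0.53  0.18  2.04  0.    0.93 -2.12]
```

```bash
python3 - <<'E'
from h import *
show([.4523,-.1281,.145],np.pi/2+.0118)
show([.5343,.0162,.145],.0932)
E
```

```text
row [0.0, -0.1205, -0.0] [0.0, 0.01, 0.01] rows>= 3
row [0.0838, -0.1205, 0.1433] [-0.01, 85.34, 0.01] rows>= 10
```

Emit:
move_arm:
  rows:
    - [0,-0.01,0,0,0,0]
    - [0,-0.03,0,0,0,0]
    - [0,-0.06,0,0,0,0]
    - [0,-0.09,0,0,0,0]
    - [0.006,-0.12,0.01,0,7,0]
    - [0.014,-0.12,0.024,0,15,0]
    - [0.022,-0.12,0.038,0,23,0]
    - [0.03,-0.12,0.052,0,31,0]
    - [0.038,-0.12,0.066,0,39,0]
    - [0.046,-0.12,0.08,0,47,0]
    - [0.054,-0.12,0.094,0,55,0]
    - [0.062,-0.12,0.108,0,63,0]
    - [0.07,-0.12,0.122,0,71,0]
    - [0.077,-0.12,0.133,0,78,0]
    - [0.082,-0.12,0.14,0,83,0]
    - [0.084,-0.12,0.143,0,85.3,0]
    - [0.084,-0.12,0.143,0,85.3,0]
    - [0.084,-0.12,0.143,0,85.3,0]

```text
time_s: 6.5
position: [0.5343, 0.0159, 0.2139]
tool_rot: [0.523, -0.476, 0.476, -0.523]
force: [-0.7, -0.7, -1.1]
gripper_width: 0.062
```

```bash
python3 - <<'E'
from h import *
where()
s=bot.capture("scene"); t=bot.capture("top")
crop(s,290,120,140,140,"s3",4); crop(t,240,160,110,60,"t3",6)
show([.5343,.0162,.087],.0932)
b=[(box(-10,10,46,64,-19,60),1.),(box(-10,10,-64,-46,-19,60),1.)]
E
```

```text
t 6.5 grasp [0.5343 0.0159 0.1445] jaw 5.45 ydir [-0. -0. -1.] w 0.062 F [-0.7 -0.7 -1.1] q6 [-0.2   0.14  1.8  -0.    1.2  -0.29]
row [-0.0005, 0.0574, 0.0001] [0.0, 0.07, 0.0] rows>= 2
```

View pics/s3.png

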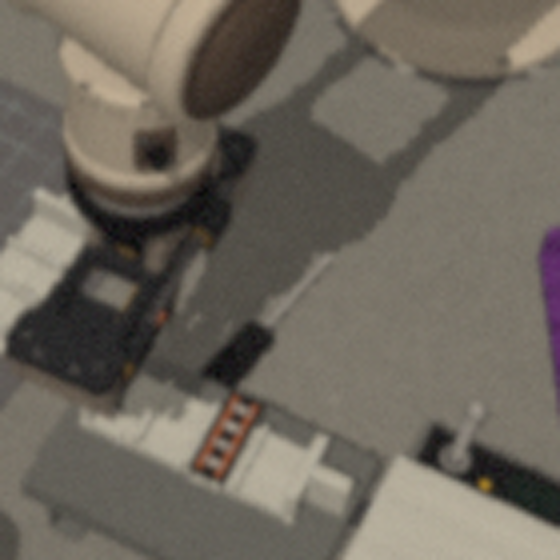

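Emit:
move_arm:
  rows:
    - [0,0.02,0,0,0,0]
    - [0,0.035,0,0,0,0]
    - [0,0.042,0,0,0,0]
    - [0,0.042,0,0,0,0]

```text
time_s: 7.0
position: [0.5337, 0.0159, 0.1707]
tool_rot: [0.523, -0.477, 0.475, -0.522]
force: [-0.2, 0.3, -0.3]
gripper_width: 0.0618
```

```bash
python3 - <<'E'
from h import *
where()
s=bot.capture("scene"); 
fb=[(box(-31,-31+18*0+.1,-10,10,-19,50),1.),(box(31,49,-10,10,-19,50),1.),(box(-49,-31,-10,10,-19,50),1.),(box(-31,31,-11,11,-12,3),.2)]
overlay(s,[(tray_boxes((17,)),.5296-.0012,.067-.0034,1.664,.065),(fb,.5343-.0012,.0159-.0034,.095,.1025)],(290,170,110,100),"o6",6)
E
```

```text
t 7.0 grasp [0.5335 0.0159 0.1013] jaw 5.38 ydir [-0.002  0.    -1.   ] w 0.0618 F [-0.2  0.3 -0.3] q6 [-0.2   0.2   1.83 -0.    1.12 -0.29]
```

View pics/o6.png

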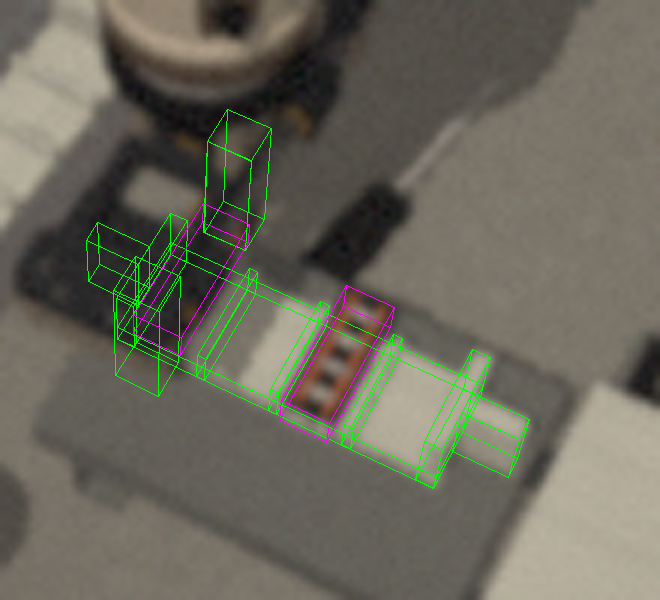

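Emit:
move_arm:
  rows:
    - [0,0.004,0,0,0,0]
    - [0,0.008,0,0,0,0]
    - [0,0.011,0,0,0,0]
    - [0,0.014,0,0,0,0]
    - [0,0.014,0,0,0,0]

```text
time_s: 7.55
position: [0.5341, 0.016, 0.1572]
tool_rot: [0.523, -0.476, 0.476, -0.523]
force: [-0.1, -0.2, -0.7]
gripper_width: 0.0617
```

```bash
python3 - <<'E'
from h import *
where()
E
```

```text
t 7.55 grasp [0.5341 0.016  0.0878] jaw 5.39 ydir [-0.001  0.    -1.   ] w 0.0617 F [-0.1 -0.2 -0.7] q6 [-0.2   0.22  1.84 -0.    1.09 -0.29]
```

Emit:
move_arm:
  rows:
    - [0,0.001,0,0,0,0]
    - [0,0.001,0,0,0,0]

```text
time_s: 7.75
position: [0.5345, 0.0159, 0.1567]
tool_rot: [-0.523, 0.476, -0.476, 0.523]
force: [0.8, -0.4, -0.8]
gripper_width: 0.0618
```

Emit:
move_arm:
  rows:
    - [0,0,0,0,0,0]
    - [0,0,0,0,0,0]
    - [0,0,0,0,0,0]
    - [0,0,0,0,0,0]
    - [0,0,0,0,0,0]
    - [0,-0.02,0,0,0,0]
    - [0,-0.06,0,0,0,0]
    - [0,-0.09,0,0,0,0]
    - [0,-0.09,0.05,0,0,0]
    - [0,-0.09,0.05,0,0,0]
  jaw: -1

```text
time_s: 8.75
position: [0.5875, 0.0205, 0.2463]
tool_rot: [-0.522, 0.475, -0.477, 0.523]
force: [-0.5, 0.2, -0.3]
gripper_width: 0.0919
```

```bash
python3 - <<'E'
from h import *
where()
show([.50,-.19,.16],np.pi/2+.0747)
E
```

```text
t 8.75 grasp [0.5876 0.0205 0.1769] jaw 5.39 ydir [ 0.002 -0.    -1.   ] w 0.0919 F [-0.5  0.2 -0.3] q6 [-0.17  0.24  1.62  0.    1.28 -0.26]
row [0.2013, 0.0167, -0.1069] [-0.09, -88.89, 0.11] rows>= 11
```

```bash
python3 - <<'E'
from h import *
show([.38,-.1,.2],np.pi/2+.0747)
E
```

```text
row [0.1005, -0.0236, -0.2178] [-0.09, -88.89, 0.11] rows>= 11
```

Emit:
move_arm:
  rows:
    - [0.1,-0.024,-0.218,0,-89,0]
    - [0.1,-0.024,-0.218,0,-89,0]
    - [0.1,-0.024,-0.218,0,-89,0]
    - [0.1,-0.024,-0.218,0,-89,0]
    - [0.1,-0.024,-0.218,0,-89,0]
    - [0.1,-0.024,-0.218,0,-89,0]
    - [0.1,-0.024,-0.218,0,-89,0]
    - [0.1,-0.024,-0.218,0,-89,0]
    - [0.1,-0.024,-0.218,0,-89,0]
    - [0.1,-0.024,-0.218,0,-89,0]
    - [0.1,-0.024,-0.218,0,-89,0]
    - [0.1,-0.024,-0.218,0,-89,0]
    - [0.1,-0.024,-0.218,0,-89,0]

```text
time_s: 10.05
position: [0.3763, -0.0993, 0.2705]
tool_rot: [-0.707, -0.026, 0.026, 0.707]
force: [-0.2, 0.1, -0.5]
gripper_width: 0.092
```

```bash
cat >> h.py <<'E'
def snap(k):
    out=[]
    for n in("top","scene"):
        p=bot.capture(n); np.savez(f"{n}{k}.npz",**{q:p[q] for q in("img","mtx","cam_to_world")}); out.append(p)
    return out
E
python3 - <<'E'
from h import *
where(); t,s=snap(4)
crop(t,235,150,250,110,"t4",3.2); crop(s,150,90,250,180,"s4",3.2)
for ps,l in (([t],"top"),([s],"scene")):
    for nm,bars,x in (("A",(),(.471,-.127,.0118,.003)),("B",(51,),(.48,-.261,.0747,.003)),("C",(17,-51),(.5316,.067,1.66,.065))):
        r,f=fit(ps,tray_boxes(bars),*x); print(l,nm,r.round(4),round(f,3))
E
```

```text
t 10.05 grasp [ 0.3763 -0.0993  0.2011] jaw 94.25 ydir [-0.  0. -1.] w 0.092 F [-0.2  0.1 -0.5] q6 [-0.57 -0.33  2.12 -0.    1.36 -2.22]
top A [ 0.4284 -0.1275  0.0196] 0.401
top B [ 0.4799 -0.2612  0.0766] 0.165
top C [0.5322 0.067  1.6712] 0.299
scene A [ 0.4682 -0.1306  0.0124] 0.335
scene B [ 0.4753 -0.2647  0.0741] 0.336
scene C [0.5275 0.0631 1.6631] 0.399
```

View pics/t4.png

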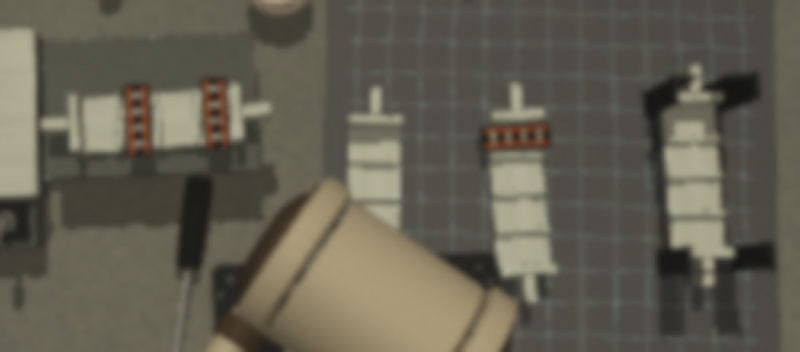

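View pics/s4.png

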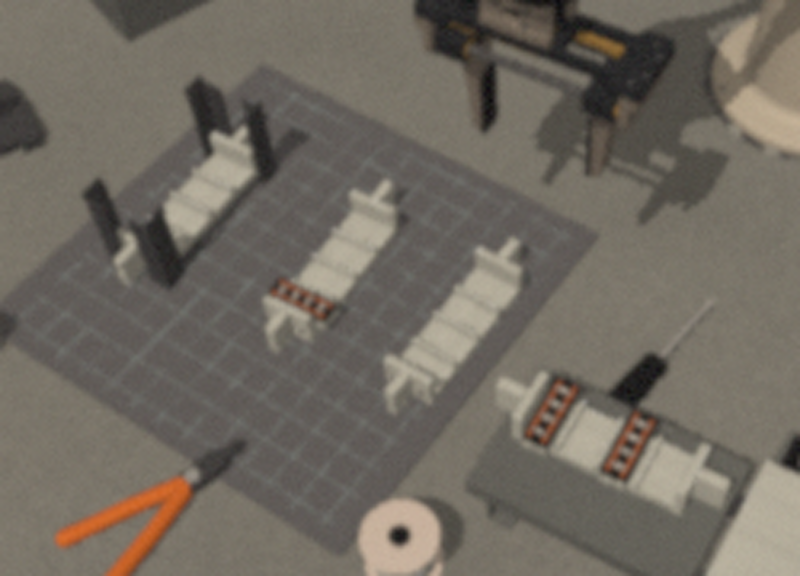

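```bash
python3 - <<'E'
from h import *
show([.528,-.256,.1],np.pi/2+.0755)
show([.528,-.256,.0245],np.pi/2+.0755)
t=load("top4.npz"); im=t["img"].astype(int); m=((im[:,:,2]-im[:,:,0])>40).astype(np.uint8)
n,l,st,c=cv2.connectedComponentsWithStats(m)
for i in range(1,n):
    if st[i,4]>15 and 250<c[i][0]<420 and 160<c[i][1]<230: print(st[i],back(t,[c[i]],.03)[0].round(4),back(t,[c[i]],.0905)[0].round(4))
E
```

```text
row [0.1394, 0.1011, -0.1676] [-0.01, -0.03, -0.01] rows>= 5
row [0.1394, 0.1766, -0.1676] [-0.01, -0.03, -0.01] rows>= 6
[298 175   4  21  52] [0.5443 0.0279 0.03  ] [0.5356 0.0228 0.0905]
[303 175   3  21  48] [0.546  0.0139 0.03  ] [0.5372 0.0095 0.0905]
[274 177   3  21  49] [0.5366 0.0986 0.03  ] [0.5283 0.0895 0.0905]
[279 177   3  20  48] [0.537  0.0845 0.03  ] [0.5287 0.0762 0.0905]
[387 189  19   3  43] [ 0.5362 -0.255   0.03  ] [ 0.5279 -0.2442  0.0905]
[387 193  19   4  48] [ 0.5231 -0.2539  0.03  ] [ 0.5155 -0.2432  0.0905]
[316 208  26  35 323] [ 0.4306 -0.0598  0.03  ] [ 0.4282 -0.06    0.0905]
```

Emit:
move_arm:
  rows:
    - [0.035,0.025,-0.042,0,0,0]
    - [0.07,0.05,-0.084,0,0,0]
    - [0.105,0.075,-0.126,0,0,0]
    - [0.139,0.1,-0.168,0,0,0]
    - [0.139,0.13,-0.168,0,0,0]
    - [0.139,0.155,-0.168,0,0,0]
    - [0.139,0.17,-0.168,0,0,0]
    - [0.139,0.1765,-0.168,0,0,0]
    - [0.139,0.1765,-0.168,0,0,0]
    - [0.139,0.1765,-0.168,0,0,0]

```text
time_s: 11.15
position: [0.5287, -0.2564, 0.0961]
tool_rot: [0.707, 0.028, -0.026, -0.706]
force: [0.4, -0.2, 1.0]
gripper_width: 0.0919
```

Emit:
move_arm:
  rows:
    - [0,0,0,0,0,0]
    - [0,0,0,0,0,0]
    - [0,0,0,0,0,0]
    - [0,0,0,0,0,0]
    - [0,0,0,0,0,0]
    - [0,0,0,0,0,0]
    - [0,0,0,0,0,0]
    - [0,0,0,0,0,0]
  jaw: 1
  newtons: 20

```text
time_s: 11.95
position: [0.5282, -0.2563, 0.0946]
tool_rot: [0.707, 0.027, -0.027, -0.707]
force: [-0.6, 2.3, 4.8]
gripper_width: 0.0618
```

```bash
python3 - <<'E'
from h import *
st=where()
g=[.5296-.051*.0932,.067+.051*.9957]; print(g)
show([.528,-.256,.145],np.pi/2+.0755)
show([*g,.145],.0932)
E
```

```text
t 11.95 grasp [ 0.5282 -0.2563  0.0252] jaw 94.39 ydir [ 0. -0. -1.] w 0.0618 F [-0.6  2.3  4.8] q6 [-0.66  0.44  1.7   0.    1.   -2.3 ]
[0.5248468, 0.1177807]
row [-0.0001, -0.1198, 0.0003] [0.0, 0.06, 0.01] rows>= 3
row [0.0253, -0.1198, 0.3732] [-0.0, 89.05, 0.01] rows>= 11
```

Emit:
move_arm:
  rows:
    - [0,-0.01,0,0,0,0]
    - [0,-0.03,0,0,0,0]
    - [0,-0.06,0,0,0,0]
    - [0,-0.09,0.005,0,0,0]
    - [0,-0.115,0.02,0,3,0]
    - [0.002,-0.12,0.045,0,9,0]
    - [0.004,-0.12,0.07,0,16,0]
    - [0.006,-0.12,0.1,0,23,0]
    - [0.008,-0.12,0.13,0,30,0]
    - [0.01,-0.12,0.16,0,37,0]
    - [0.012,-0.12,0.19,0,44,0]
    - [0.015,-0.12,0.22,0,51,0]
    - [0.017,-0.12,0.25,0,58,0]
    - [0.019,-0.12,0.28,0,65,0]
    - [0.021,-0.12,0.31,0,72,0]
    - [0.023,-0.12,0.335,0,79,0]
    - [0.025,-0.12,0.355,0,85,0]
    - [0.025,-0.12,0.368,0,88,0]
    - [0.025,-0.12,0.373,0,89,0]
    - [0.025,-0.12,0.373,0,89,0]

```text
time_s: 13.95
position: [0.5243, 0.1178, 0.2142]
tool_rot: [0.523, -0.475, 0.476, -0.523]
force: [-0.1, -0.3, -0.2]
gripper_width: 0.0617
```

```bash
python3 - <<'E'
from h import *
where()
show([.5248,.1178,.1],.0932)
show([.5248,.1178,.0875],.0932)
E
```

```text
t 13.95 grasp [0.5243 0.1178 0.1448] jaw 5.48 ydir [ 0. -0. -1.] w 0.0617 F [-0.1 -0.3 -0.2] q6 [-0.    0.15  1.79 -0.    1.2  -0.1 ]
row [0.0001, 0.0448, 0.0005] [-0.0, 0.14, 0.01] rows>= 1
row [0.0001, 0.0573, 0.0005] [-0.0, 0.14, 0.01] rows>= 2
```

Emit:
move_arm:
  rows:
    - [0,0.02,0,0,0,0]
    - [0,0.035,0,0,0,0]
    - [0,0.044,0,0,0,0]
    - [0,0.048,0,0,0,0]
    - [0,0.052,0,0,0,0]
    - [0,0.055,0,0,0,0]
    - [0,0.057,0,0,0,0]
    - [0,0.057,0,0,0,0]

```text
time_s: 14.75
position: [0.5245, 0.1176, 0.1573]
tool_rot: [-0.523, 0.476, -0.476, 0.523]
force: [-1.0, 0.5, -0.2]
gripper_width: 0.0617
```

```bash
python3 - <<'E'
from h import *
where()
E
```

```text
t 14.75 grasp [0.5245 0.1176 0.0879] jaw 5.39 ydir [ 0. -0. -1.] w 0.0617 F [-1.   0.5 -0.2] q6 [-0.    0.22  1.83 -0.    1.09 -0.1 ]
```

Low enough to be in the slot, with no contact force. Release, lift and look.

Emit:
move_arm:
  rows:
    - [0,0,0,0,0,0]
    - [0,0,0,0,0,0]
    - [0,0,0,0,0,0]
    - [0,0,0,0,0,0]
    - [0,0,0,0,0,0]
    - [0,-0.02,0,0,0,0]
    - [0,-0.06,0,0,0,0]
    - [0,-0.1,0,0,0,0]
    - [0,-0.1,0,0,0,0]
  jaw: -1

```text
time_s: 15.65
position: [0.5275, 0.1176, 0.2638]
tool_rot: [-0.52, 0.473, -0.479, 0.526]
force: [-0.0, -1.0, 0.5]
gripper_width: 0.092
```

```bash
python3 - <<'E'
from h import *
where()
show([.34,-.02,.2],1.58)
E
```

```text
t 15.65 grasp [0.5283 0.1176 0.1944] jaw 5.39 ydir [ 0.012  0.    -1.   ] w 0.092 F [-0.  -1.   0.5] q6 [-0.    0.09  1.75  0.    1.29 -0.1 ]
row [0.1194, -0.0079, -0.1995] [-0.5, -85.13, 0.55] rows>= 10
```

Emit:
move_arm:
  rows:
    - [0.119,-0.008,-0.2,-0.5,-85,0.5]
    - [0.119,-0.008,-0.2,-0.5,-85,0.5]
    - [0.119,-0.008,-0.2,-0.5,-85,0.5]
    - [0.119,-0.008,-0.2,-0.5,-85,0.5]
    - [0.119,-0.008,-0.2,-0.5,-85,0.5]
    - [0.119,-0.008,-0.2,-0.5,-85,0.5]
    - [0.119,-0.008,-0.2,-0.5,-85,0.5]
    - [0.119,-0.008,-0.2,-0.5,-85,0.5]
    - [0.119,-0.008,-0.2,-0.5,-85,0.5]
    - [0.119,-0.008,-0.2,-0.5,-85,0.5]
    - [0.119,-0.008,-0.2,-0.5,-85,0.5]
    - [0.119,-0.008,-0.2,-0.5,-85,0.5]
    - [0.119,-0.008,-0.2,-0.5,-85,0.5]

```text
time_s: 16.95
position: [0.3363, -0.0196, 0.2648]
tool_rot: [0.707, -0.002, -0.006, -0.707]
force: [-0.8, -1.2, -0.7]
gripper_width: 0.0921
```

```bash
python3 - <<'E'
from h import *
where(); t,s=snap(5)
crop(t,155,150,330,110,"t5",2.4); crop(s,150,90,250,180,"s5",3.2)
for ps,l in (([t],"top"),([s],"scene")):
    for nm,bars,x in (("A",(),(.471,-.127,.0118,.003)),("B",(),(.48,-.261,.0747,.003)),("S",(),(.4986,-.4205,.0546,.007)),("C",(17,-51,51),(.5316,.067,1.66,.065))):
        r,f=fit(ps,tray_boxes(bars),*x); print(l,nm,r.round(4),round(f,3))
E
```

```text
t 16.95 grasp [ 0.3355 -0.0196  0.1954] jaw 90.32 ydir [-0.012 -0.    -1.   ] w 0.0921 F [-0.8 -1.2 -0.7] q6 [-0.42 -0.5   2.25 -0.01  1.41 -1.99]
top A [ 0.4717 -0.1269  0.0115] 0.056
top B [ 0.4799 -0.261   0.0746] 0.058
top S [ 0.4986 -0.4205  0.0546] 0.139
top C [0.5318 0.0673 1.6662] 0.38
scene A [ 0.4683 -0.1306  0.0122] 0.336
scene B [ 0.4759 -0.2646  0.0794] 0.291
scene S [ 0.4958 -0.4236  0.0618] 0.531
scene C [0.5281 0.0635 1.6632] 0.492
```

View pics/t5.png

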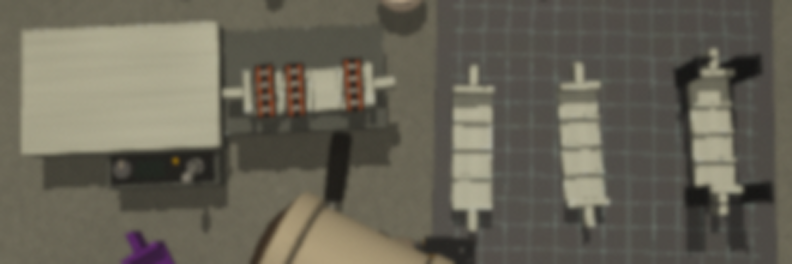

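View pics/s5.png

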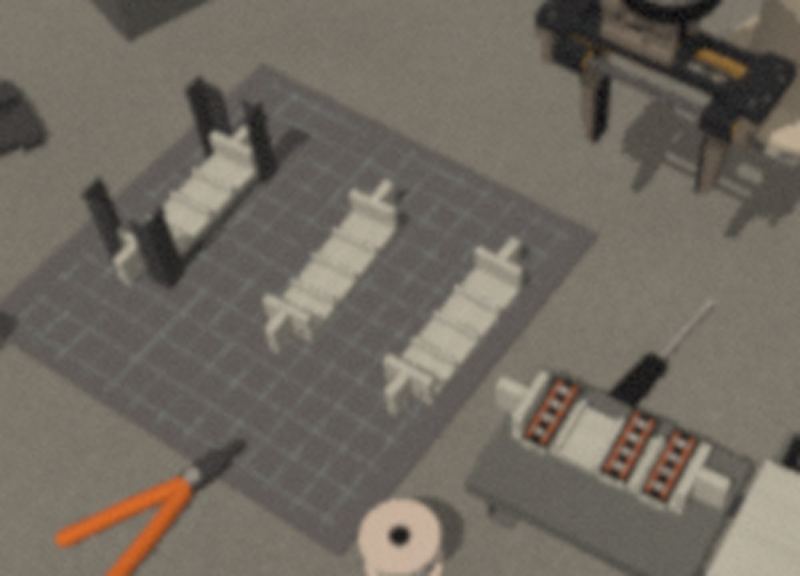

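```bash
python3 - <<'E'
from h import *
t=load("top5.npz"); s=load("scene5.npz")
def rk():
    B=[]
    for sx in(-1,1):
        for sy in(-1,1):
            B.append((box(*sorted((sx*61,sx*84)),*sorted((sy*32,sy*34)),4,91),1.)); B.append((box(*sorted((sx*82,sx*84)),*sorted((sy*13,sy*34)),4,91),.2))
    return B
overlay(t,[(rk(),.4986,-.4205,.0546,0)],(420,180,65,75),"o7",8)
overlay(s,[(rk(),.4958,-.4236,.06,0)],(170,105,80,85),"o8",7)
E
```

```text
(no output)
```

View pics/o7.png

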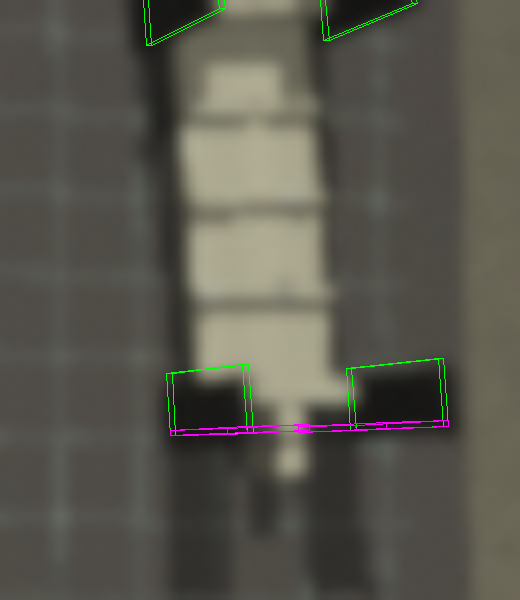

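View pics/o8.png

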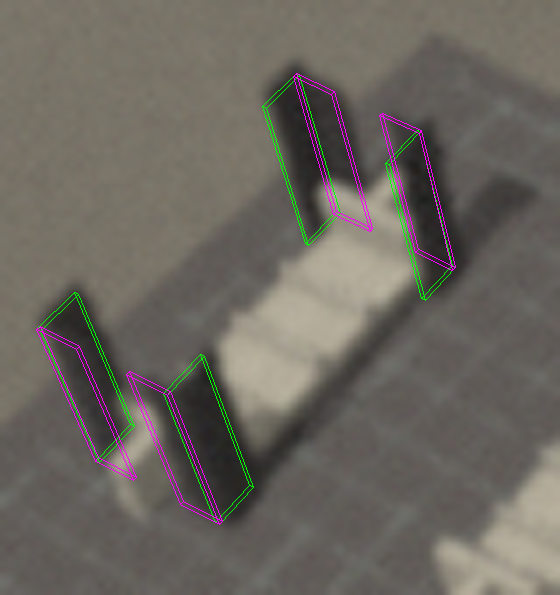

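```bash
python3 - <<'E'
from h import *
show([.4779,-.261,.1],np.pi/2+.0755)
show([.4779,-.261,.0235],np.pi/2+.0755)
E
```

```text
row [0.1412, 0.094, -0.2421] [-0.0, -3.98, -0.66] rows>= 6
row [0.142, 0.1705, -0.2421] [-0.0, -3.98, -0.66] rows>= 7
```

Emit:
move_arm:
  rows:
    - [0.14,0.094,-0.242,0,-4,-0.7]
    - [0.141,0.094,-0.242,0,-4,-0.7]
    - [0.141,0.094,-0.242,0,-4,-0.7]
    - [0.141,0.094,-0.242,0,-4,-0.7]
    - [0.141,0.094,-0.242,0,-4,-0.7]
    - [0.141,0.094,-0.242,0,-4,-0.7]
    - [0.141,0.094,-0.242,0,-4,-0.7]
    - [0.142,0.12,-0.242,0,-4,-0.7]
    - [0.142,0.14,-0.242,0,-4,-0.7]
    - [0.142,0.155,-0.242,0,-4,-0.7]
    - [0.142,0.165,-0.242,0,-4,-0.7]
    - [0.142,0.17,-0.242,0,-4,-0.7]
    - [0.142,0.17,-0.242,0,-4,-0.7]
    - [0.142,0.17,-0.242,0,-4,-0.7]

```text
time_s: 18.45
position: [0.4787, -0.2612, 0.0946]
tool_rot: [0.707, 0.028, -0.026, -0.706]
force: [-0.7, -0.6, 0.9]
gripper_width: 0.0919
```

```bash
python3 - <<'E'
from h import *
where(); show([.4779,-.261,.0232],np.pi/2+.0755)
s=bot.capture("scene"); crop(s,170,80,150,130,"s6",4)
E
```

```text
t 18.45 grasp [ 0.4788 -0.2612  0.0252] jaw 94.39 ydir [ 0.002 -0.001 -1.   ] w 0.0919 F [-0.7 -0.6  0.9] q6 [-0.72  0.34  1.83  0.    0.97 -2.37]
row [-0.0007, 0.002, 0.0002] [0.07, 0.07, 0.12] rows>= 1
```

View pics/s6.png

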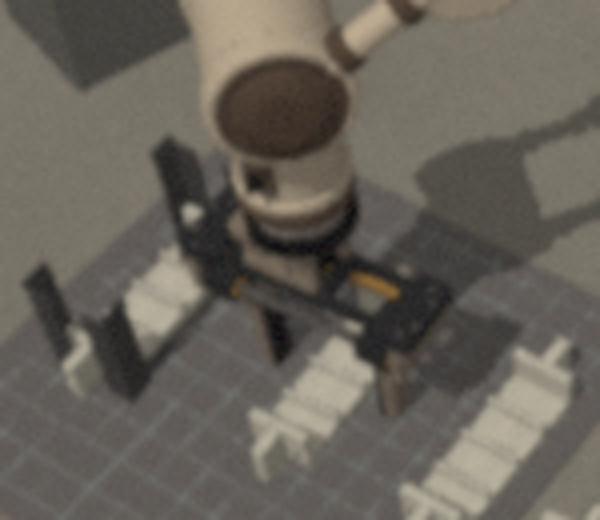

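Emit:
move_arm:
  rows:
    - [0,0.001,0,0,0,0]
    - [0,0.001,0,0,0,0]
    - [0,0.001,0,0,0,0]
    - [0,0.001,0,0,0,0]
    - [0,0.001,0,0,0,0]
    - [0,0.001,0,0,0,0]
    - [0,0.001,0,0,0,0]
    - [0,0.001,0,0,0,0]
    - [0,0.001,0,0,0,0]
    - [0,0.001,0,0,0,0]
    - [0,0.001,0,0,0,0]
  jaw: 1
  newtons: 45

```text
time_s: 19.6
position: [0.4782, -0.2606, 0.0927]
tool_rot: [-0.706, -0.027, 0.027, 0.707]
force: [-0.1, 1.4, 1.3]
gripper_width: 0.0472
```

```bash
python3 - <<'E'
from h import *
where()
E
```

```text
t 19.6 grasp [ 0.4782 -0.2606  0.0233] jaw 94.39 ydir [ 0.001  0.    -1.   ] w 0.0472 F [-0.1  1.4  1.3] q6 [-0.72  0.35  1.83  0.    0.97 -2.37]
```

```bash
python3 - <<'E'
from h import *
show([.4782,-.2606,.135],np.pi/2+.0755)
show([.4966,-.4205,.135],np.pi/2+.056)
E
```

```text
row [0.0001, -0.1117, 0.0001] [-0.01, 0.07, 0.05] rows>= 3
row [0.0062, -0.1117, -0.1608] [-0.01, 1.18, 0.05] rows>= 4
```

Emit:
move_arm:
  rows:
    - [0,-0.008,0,0,0,0]
    - [0,-0.02,0,0,0,0]
    - [0,-0.035,0,0,0,0]
    - [0,-0.055,0,0,0,0]
    - [0,-0.075,0,0,0,0]
    - [0,-0.095,0,0,0,0]
    - [0,-0.108,0,0,0,0]
    - [0,-0.112,0,0,0,0]
    - [0.001,-0.112,-0.01,0,0.2,0]
    - [0.002,-0.112,-0.03,0,0.4,0]
    - [0.003,-0.112,-0.055,0,0.6,0]
    - [0.004,-0.112,-0.08,0,0.8,0]
    - [0.005,-0.112,-0.105,0,1,0]
    - [0.006,-0.112,-0.13,0,1.1,0]
    - [0.006,-0.112,-0.15,0,1.2,0]
    - [0.006,-0.112,-0.159,0,1.2,0]
    - [0.006,-0.112,-0.161,0,1.2,0]
    - [0.006,-0.112,-0.161,0,1.2,0]
    - [0.006,-0.112,-0.161,0,1.2,0]

```text
time_s: 21.5
position: [0.4964, -0.4199, 0.2043]
tool_rot: [-0.706, -0.02, 0.02, 0.707]
force: [-0.7, 0.3, -4.2]
gripper_width: 0.0473
```

```bash
python3 - <<'E'
from h import *
where(); t,s=snap(6); 
for x in ((.4966,-.4205,.056,.115),): 
    overlay(s,[(tray_boxes(),x[0]-.0012,x[1]-.0034,x[2],x[3])],(150,60,150,130),"o9",5)
show([.4966,-.4205,.065],np.pi/2+.056)
show([.4966,-.4205,.0613],np.pi/2+.056)
E
```

```text
t 21.5 grasp [ 0.4964 -0.4198  0.1349] jaw 93.23 ydir [ 0.     0.001 -1.   ] w 0.0473 F [-0.7  0.3 -4.2] q6 [-0.89  0.43  1.46  0.    1.25 -2.52]
row [0.0, 0.0703, -0.0005] [-0.02, 0.03, 0.04] rows>= 2
row [0.0, 0.074, -0.0005] [-0.02, 0.03, 0.04] rows>= 2
```

View pics/o9.png

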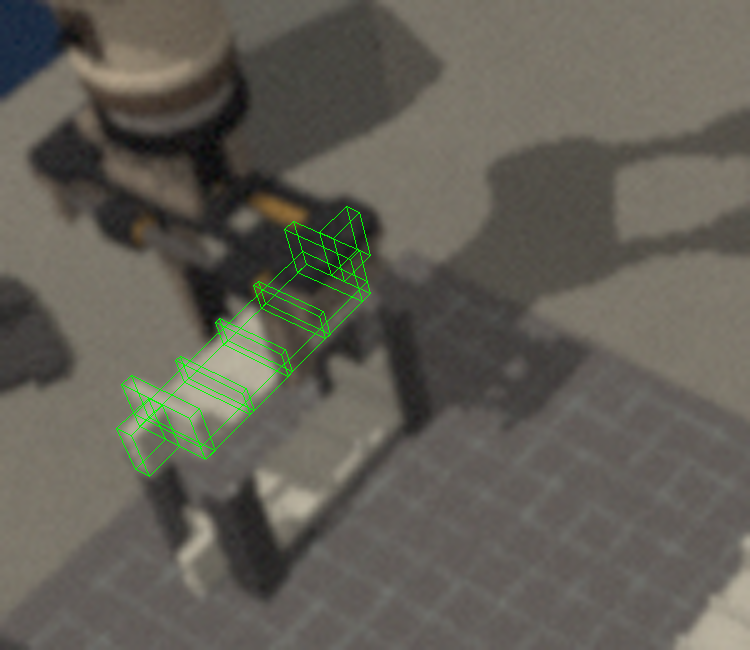

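Emit:
move_arm:
  rows:
    - [0,0.012,0,0,0,0]
    - [0,0.022,0,0,0,0]
    - [0,0.03,0,0,0,0]
    - [0,0.03,0,0,0,0]
    - [0,0.04,0,0,0,0]
    - [0,0.05,0,0,0,0]
    - [0,0.058,0,0,0,0]
    - [0,0.064,0,0,0,0]
    - [0,0.068,0,0,0,0]
    - [0,0.07,0,0,0,0]
    - [0,0.07,0,0,0,0]

```text
time_s: 22.7
position: [0.4964, -0.4209, 0.1346]
tool_rot: [-0.707, -0.02, 0.019, 0.707]
force: [-0.3, -0.5, -1.8]
gripper_width: 0.0471
```

```bash
python3 - <<'E'
from h import *
where()
E
```

```text
t 22.7 grasp [ 0.4965 -0.4209  0.0652] jaw 93.19 ydir [ 0.001  0.    -1.   ] w 0.0471 F [-0.3 -0.5 -1.8] q6 [-0.89  0.52  1.5   0.    1.13 -2.52]
```

Emit:
move_arm:
  rows:
    - [0,0.001,0,0,0,0]
    - [0,0.002,0,0,0,0]
    - [0,0.003,0,0,0,0]
    - [0,0.003,0,0,0,0]

```text
time_s: 23.1
position: [0.4964, -0.4208, 0.1317]
tool_rot: [-0.707, -0.02, 0.019, 0.707]
force: [-0.1, -0.2, -2.8]
gripper_width: 0.0474
```

```bash
python3 - <<'E'
from h import *
for i in range(3): where(); bot.capture("top")
E
```

```text
t 23.1 grasp [ 0.4965 -0.4208  0.0623] jaw 93.19 ydir [ 0.001  0.    -1.   ] w 0.0474 F [-0.1 -0.2 -2.8] q6 [-0.89  0.52  1.5   0.    1.12 -2.52]
t 23.15 grasp [ 0.4965 -0.4209  0.0623] jaw 93.19 ydir [ 0.001 -0.    -1.   ] w 0.0475 F [-0.2  0.  -2.4] q6 [-0.89  0.52  1.5   0.    1.12 -2.52]
t 23.2 grasp [ 0.4965 -0.4209  0.0624] jaw 93.19 ydir [ 0.001 -0.    -1.   ] w 0.0471 F [ 0.2 -0.  -2.1] q6 [-0.89  0.52  1.5   0.    1.12 -2.52]
```

Still hanging; a further 1 mm steps until contact.

Emit:
move_arm:
  rows:
    - [0,0.001,0,0,0,0]
    - [0,0.0015,0,0,0,0]
    - [0,0.0015,0,0,0,0]

```text
time_s: 23.55
position: [0.4966, -0.421, 0.1307]
tool_rot: [0.707, 0.02, -0.019, -0.707]
force: [-1.1, 0.9, 1.2]
gripper_width: 0.0473
```

```bash
python3 - <<'E'
from h import *
for i in range(2): where(); bot.capture("top")
E
```

```text
t 23.55 grasp [ 0.4966 -0.421   0.0613] jaw 93.19 ydir [ 0.001 -0.    -1.   ] w 0.0473 F [-1.1  0.9  1.2] q6 [-0.89  0.52  1.5   0.    1.12 -2.52]
t 23.6 grasp [ 0.4966 -0.421   0.0613] jaw 93.19 ydir [ 0.001 -0.    -1.   ] w 0.0471 F [-0.7  0.8  0.8] q6 [-0.89  0.52  1.5   0.    1.12 -2.52]
```

Emit:
move_arm:
  rows:
    - [0,0,0,0,0,0]
    - [0,0,0,0,0,0]
    - [0,0,0,0,0,0]
    - [0,0,0,0,0,0]
    - [0,0,0,0,0,0]
    - [0,0,0,0,0,0]
    - [0,-0.015,0,0,0,0]
    - [0,-0.04,0,0,0,0]
    - [0,-0.08,0,0,0,0]
    - [0,-0.1,0,0,0,0]
    - [-0.02,-0.1,0.04,0,0,0]
    - [-0.05,-0.1,0.08,0,0,0]
    - [-0.08,-0.1,0.12,0,0,0]
    - [-0.11,-0.1,0.16,0,0,0]
    - [-0.13,-0.1,0.2,0,0,0]
    - [-0.13,-0.1,0.25,0,0,0]
    - [-0.13,-0.1,0.3,0,0,0]
    - [-0.13,-0.1,0.35,0,0,0]
    - [-0.13,-0.1,0.38,0,0,0]
    - [-0.13,-0.1,0.38,0,0,0]
  jaw: -1

```text
time_s: 25.65
position: [0.3451, -0.0461, 0.2309]
tool_rot: [0.707, 0.022, -0.02, -0.707]
force: [0.2, -0.8, 0.7]
gripper_width: 0.0919
```

```bash
python3 - <<'E'
from h import *
where(); t,s=snap(7)
crop(t,155,150,330,110,"t7",2.4); crop(s,150,80,200,150,"s7",4)
for ps,l in (([t],"top"),([s],"scene")):
    for nm,bars,x in (("A",(),(.471,-.127,.0118,.003)),("S2",(),(.4986,-.4205,.0546,.041)),("C",(17,-51,51),(.5316,.067,1.66,.065))):
        r,f=fit(ps,tray_boxes(bars),*x); print(l,nm,r.round(4),round(f,3))
E
```

```text
t 25.65 grasp [ 0.3453 -0.0461  0.1615] jaw 93.47 ydir [ 0.003 -0.    -1.   ] w 0.0919 F [ 0.2 -0.8  0.7] q6 [-0.49 -0.43  2.27  0.    1.3  -2.12]
top A [ 0.4724 -0.1271  0.0035] 0.076
top S2 [ 0.498  -0.4223  0.0566] 0.121
top C [0.5319 0.0673 1.6646] 0.379
scene A [ 0.468  -0.1302  0.0167] 0.194
scene S2 [ 0.4935 -0.4253  0.0769] 0.42
scene C [0.528  0.0636 1.6644] 0.493
```

View pics/t7.png

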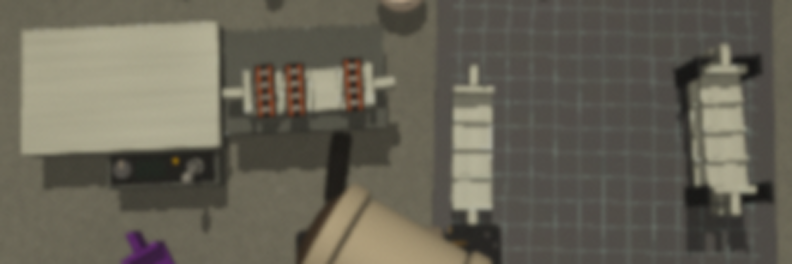

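View pics/s7.png

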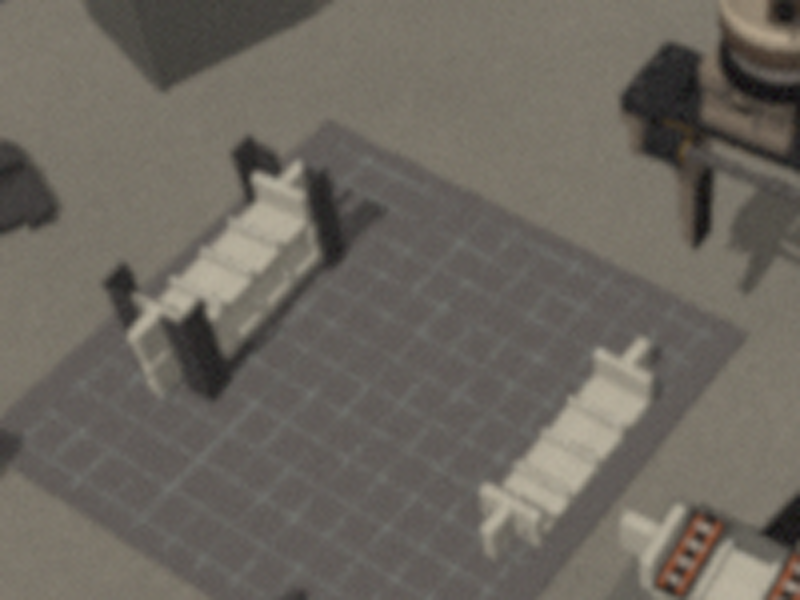

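```bash
python3 - <<'E'
from h import *
show([.4697,-.127,.1],np.pi/2+.0118)
show([.4697,-.127,.0225],np.pi/2+.0118)
E
```

```text
row [0.119, 0.0622, -0.0851] [0.1, 2.61, 0.16] rows>= 4
row [0.1188, 0.1397, -0.0849] [0.1, 2.61, 0.16] rows>= 5
```

Emit:
move_arm:
  rows:
    - [0.119,0.062,-0.085,0,2.6,0]
    - [0.119,0.062,-0.085,0,2.6,0]
    - [0.119,0.062,-0.085,0,2.6,0]
    - [0.119,0.062,-0.085,0,2.6,0]
    - [0.119,0.062,-0.085,0,2.6,0]
    - [0.119,0.09,-0.085,0,2.6,0]
    - [0.119,0.115,-0.085,0,2.6,0]
    - [0.119,0.13,-0.085,0,2.6,0]
    - [0.119,0.137,-0.085,0,2.6,0]
    - [0.119,0.139,-0.085,0,2.6,0]
    - [0.119,0.139,-0.085,0,2.6,0]
    - [0.119,0.139,-0.085,0,2.6,0]
    - [0.119,0.139,-0.085,0,2.6,0]

```text
time_s: 27.05
position: [0.4697, -0.1273, 0.0922]
tool_rot: [0.707, 0.005, -0.003, -0.707]
force: [0.4, -0.1, -0.3]
gripper_width: 0.092
```

```bash
python3 - <<'E'
from h import *
where(); show([.4697,-.127,.0233],np.pi/2+.0118)
s=bot.capture("scene"); crop(s,220,100,120,110,"s8",5)
E
```

```text
t 27.05 grasp [ 0.4698 -0.1273  0.0228] jaw 90.59 ydir [ 0.003 -0.001 -1.   ] w 0.092 F [ 0.4 -0.1 -0.3] q6 [-0.51  0.22  1.99  0.    0.93 -2.1 ]
row [0.0, -0.0005, 0.0003] [0.06, -0.08, 0.15] rows>= 1
```

View pics/s8.png

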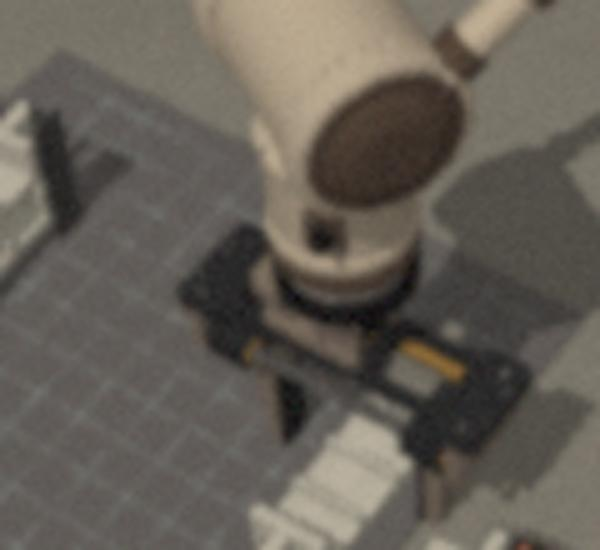

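Emit:
move_arm:
  rows:
    - [0,-0.0005,0,0,0,0]
    - [0,-0.0005,0,0,0,0]
    - [0,-0.0005,0,0,0,0]
    - [0,-0.0005,0,0,0,0]
    - [0,-0.0005,0,0,0,0]
    - [0,-0.0005,0,0,0,0]
    - [0,-0.0005,0,0,0,0]
    - [0,-0.0005,0,0,0,0]
    - [0,-0.0005,0,0,0,0]
    - [0,-0.0005,0,0,0,0]
    - [0,-0.0005,0,0,0,0]
  jaw: 1
  newtons: 45

```text
time_s: 28.2
position: [0.4691, -0.1269, 0.0917]
tool_rot: [-0.707, -0.004, 0.003, 0.707]
force: [0.8, -0.3, -1.4]
gripper_width: 0.0472
```

```bash
python3 - <<'E'
from h import *
where()
show([.4697,-.127,.16],np.pi/2+.0118)
show([.4965,-.4209,.16],np.pi/2+.056)
E
```

```text
t 28.2 grasp [ 0.4691 -0.1269  0.0223] jaw 90.59 ydir [ 0.001  0.    -1.   ] w 0.0472 F [ 0.8 -0.3 -1.4] q6 [-0.51  0.22  1.99  0.    0.93 -2.1 ]
row [0.0007, -0.1377, -0.0001] [-0.0, -0.09, 0.05] rows>= 3
row [0.0245, -0.1377, -0.2943] [-0.0, -2.62, 0.05] rows>= 7
```

Emit:
move_arm:
  rows:
    - [0,-0.008,0,0,0,0]
    - [0,-0.02,0,0,0,0]
    - [0,-0.04,0,0,0,0]
    - [0,-0.065,0,0,0,0]
    - [0,-0.09,0,0,0,0]
    - [0.001,-0.115,-0.01,0,-0.1,0]
    - [0.003,-0.13,-0.03,0,-0.3,0]
    - [0.005,-0.137,-0.055,0,-0.5,0]
    - [0.007,-0.138,-0.08,0,-0.7,0]
    - [0.009,-0.138,-0.108,0,-1,0]
    - [0.011,-0.138,-0.136,0,-1.2,0]
    - [0.014,-0.138,-0.164,0,-1.5,0]
    - [0.016,-0.138,-0.192,0,-1.7,0]
    - [0.018,-0.138,-0.22,0,-2,0]
    - [0.021,-0.138,-0.248,0,-2.2,0]
    - [0.023,-0.138,-0.272,0,-2.4,0]
    - [0.0245,-0.138,-0.288,0,-2.6,0]
    - [0.0245,-0.138,-0.294,0,-2.6,0]
    - [0.0245,-0.138,-0.294,0,-2.6,0]
    - [0.0245,-0.138,-0.294,0,-2.6,0]

```text
time_s: 30.2
position: [0.4965, -0.4199, 0.23]
tool_rot: [-0.707, -0.02, 0.02, 0.707]
force: [1.0, 0.2, -2.4]
gripper_width: 0.0473
```

```bash
python3 - <<'E'
from h import *
where(); s=bot.capture("scene")
overlay(s,[(tray_boxes(),.4965-.0012,-.4209-.0034,.056,.1412)],(150,40,150,150),"o10",5)
show([.4965,-.4209,.0983],np.pi/2+.056)
E
```

```text
t 30.2 grasp [ 0.4965 -0.4199  0.1606] jaw 93.21 ydir [ 0.001  0.001 -1.   ] w 0.0473 F [ 1.   0.2 -2.4] q6 [-0.89  0.41  1.44  0.    1.29 -2.51]
row [-0.0002, 0.0622, -0.0012] [-0.03, 0.01, 0.05] rows>= 2
```

View pics/o10.png

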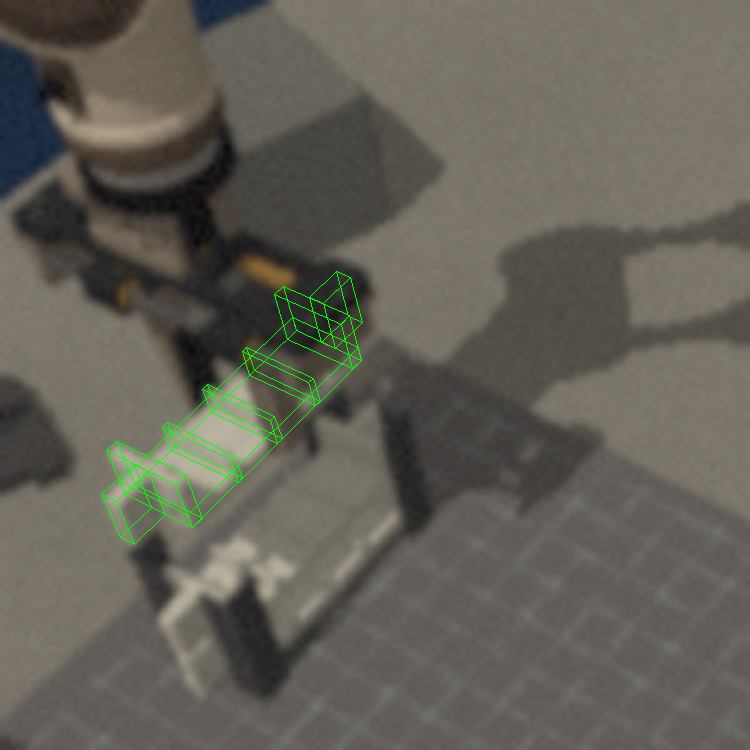

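Tray held level and aligned. Lower.

Emit:
move_arm:
  rows:
    - [0,0.012,-0.001,0,0,0]
    - [0,0.025,-0.001,0,0,0]
    - [0,0.036,-0.001,0,0,0]
    - [0,0.046,-0.001,0,0,0]
    - [0,0.054,-0.001,0,0,0]
    - [0,0.06,-0.001,0,0,0]
    - [0,0.062,-0.001,0,0,0]
    - [0,0.063,-0.001,0,0,0]
    - [0,0.064,-0.001,0,0,0]
    - [0,0.064,-0.001,0,0,0]

```text
time_s: 31.25
position: [0.4967, -0.4219, 0.1661]
tool_rot: [0.707, 0.02, -0.019, -0.707]
force: [-0.1, -0.1, -2.1]
gripper_width: 0.047
```

```bash
python3 - <<'E'
from h import *
where()
E
```

```text
t 31.25 grasp [ 0.4968 -0.4219  0.0967] jaw 93.18 ydir [ 0.001 -0.001 -1.   ] w 0.047 F [-0.1 -0.1 -2.1] q6 [-0.89  0.48  1.48  0.    1.18 -2.52]
```

Emit:
move_arm:
  rows:
    - [0,0.001,0.001,0,0,0]
    - [0,0.002,0.001,0,0,0]
    - [0,0.0025,0.001,0,0,0]
    - [0,0.0025,0.001,0,0,0]

```text
time_s: 31.65
position: [0.4966, -0.4207, 0.1637]
tool_rot: [0.707, 0.02, -0.019, -0.707]
force: [-1.4, 0.6, 0.8]
gripper_width: 0.0474
```

```bash
python3 - <<'E'
from h import *
where()
E
```

```text
t 31.65 grasp [ 0.4967 -0.4207  0.0943] jaw 93.19 ydir [ 0.001 -0.    -1.   ] w 0.0474 F [-1.4  0.6  0.8] q6 [-0.89  0.48  1.48  0.    1.18 -2.52]
```

Emit:
move_arm:
  rows:
    - [0,0,0,0,0,0]
    - [0,0,0,0,0,0]
    - [0,0,0,0,0,0]
    - [0,0,0,0,0,0]
    - [0,0,0,0,0,0]
    - [0,0,0,0,0,0]
    - [0,-0.015,0,0,0,0]
    - [0,-0.04,0,0,0,0]
    - [0,-0.07,0,0,0,0]
    - [0,-0.09,0,0,0,0]
    - [-0.02,-0.09,0.04,0,0,0]
    - [-0.05,-0.09,0.08,0,0,0]
    - [-0.08,-0.09,0.12,0,0,0]
    - [-0.11,-0.09,0.16,0,0,0]
    - [-0.13,-0.09,0.2,0,0,0]
    - [-0.13,-0.09,0.25,0,0,0]
    - [-0.13,-0.09,0.3,0,0,0]
    - [-0.13,-0.09,0.35,0,0,0]
    - [-0.13,-0.09,0.38,0,0,0]
    - [-0.13,-0.09,0.38,0,0,0]
  jaw: -1

```text
time_s: 33.65
position: [0.3453, -0.0459, 0.254]
tool_rot: [0.707, 0.022, -0.02, -0.707]
force: [0.9, -0.2, -0.2]
gripper_width: 0.0919
```

```bash
python3 - <<'E'
from h import *
where(); t,s=snap(8)
crop(t,155,150,330,110,"t8",2.4); crop(s,150,80,200,150,"s8",4)
for ps,l in (([t],"top"),([s],"scene")):
    for nm,bars,x in (("S3",(),(.4986,-.4205,.0546,.075)),("C",(17,-51,51),(.5316,.067,1.66,.065))):
        r,f=fit(ps,tray_boxes(bars),*x); print(l,nm,r.round(4),round(f,3))
crop(s,280,180,120,100,"s8b",6)
overlay(t,[([(box(-75,75,-117.5,117.5,-5,0),1.),(box(-62,62,-315.5,-125.5,0,5),.2)],.521,.243,0.0,.060)],(155,150,180,90),"o11",4.4)
E
```

```text
t 33.65 grasp [ 0.3455 -0.0459  0.1846] jaw 93.48 ydir [ 0.003 -0.    -1.   ] w 0.0919 F [ 0.9 -0.2 -0.2] q6 [-0.48 -0.46  2.24  0.    1.36 -2.12]
top S3 [ 0.4997 -0.4219  0.0572] 0.163
top C [0.5318 0.0673 1.6662] 0.379
scene S3 [ 0.4933 -0.4285  0.0583] 0.305
scene C [0.5278 0.0638 1.6637] 0.475
```

View pics/t8.png

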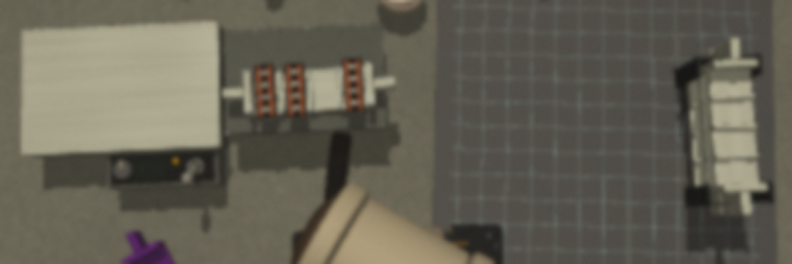

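View pics/s8.png

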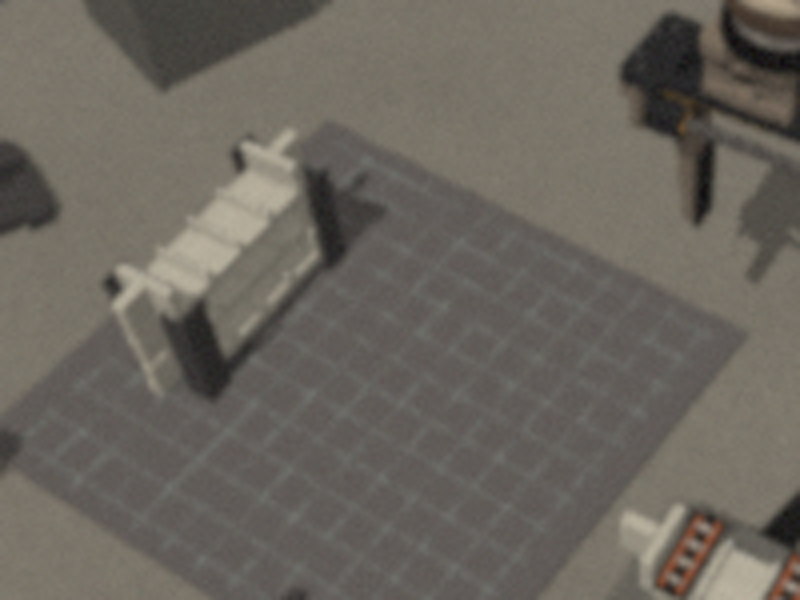

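View pics/o11.png

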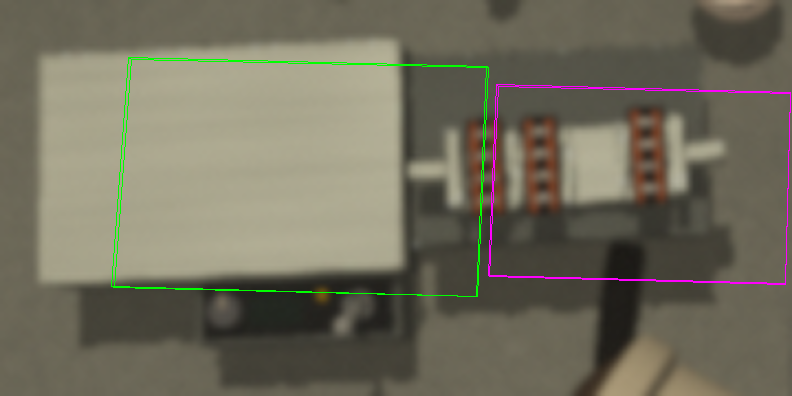

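```bash
python3 - <<'E'
from h import *
t=load("top8.npz"); s=load("scene8.npz")
c=np.array([[38,52],[402,38],[403,270],[38,285]])/4.4+[155,150]
P=back(t,c,.06); print(P.round(4)); print("center",P.mean(0))
print(np.linalg.norm(P[0]-P[1]),np.linalg.norm(P[1]-P[2]))
# refine by rect fit
def fitrect(p,x,y,yaw,m=8):
    B=[(box(-75,75,-117.5,117.5,-1,0),1.)]
    q=proj(p,P); a=np.floor(q.min(0)).astype(int)-m; e=np.ceil(q.max(0)).astype(int)+m; r=(*a,*(e-a))
    I=gray(p)[r[1]:r[1]+r[3],r[0]:r[0]+r[2]]
    f=lambda v:1-np.corrcoef(I.ravel(),render(p,B,*v,.06,r,2).ravel())[0,1]
    S=np.vstack([[x,y,yaw],[x+.01,y,yaw],[x,y+.01,yaw],[x,y,yaw+.05]])
    o=minimize(f,[x,y,yaw],method="Nelder-Mead",options=dict(initial_simplex=S,xatol=1e-4,fatol=1e-6)); return o.x,o.fun
for p in(t,s): print(fitrect(p,P[:,0].mean(),P[:,1].mean(),.06))
E
```

```text
[[0.5968 0.4186 0.06  ]
 [0.612  0.1803 0.06  ]
 [0.4604 0.1718 0.06  ]
 [0.4444 0.4068 0.06  ]]
center [0.52839462 0.29439222 0.06      ]
0.23876137144693507 0.15189421507772877
(array([0.5303849 , 0.29671596, 0.06951224]), np.float64(0.03648331391964177))
(array([0.52816671, 0.29473238, 0.07870569]), np.float64(0.12897263205548692))
```

```bash
python3 - <<'E'
from h import *
show([.5382,-.0225,.16],.094)
E
```

```text
row [0.1935, 0.0252, 0.015] [-0.04, 87.9, 0.2] rows>= 11
```

Emit:
move_arm:
  rows:
    - [0.1935,0.025,0.015,0,88,0]
    - [0.1935,0.025,0.015,0,88,0]
    - [0.1935,0.025,0.015,0,88,0]
    - [0.1935,0.025,0.015,0,88,0]
    - [0.1935,0.025,0.015,0,88,0]
    - [0.1935,0.025,0.015,0,88,0]
    - [0.1935,0.025,0.015,0,88,0]
    - [0.1935,0.025,0.015,0,88,0]
    - [0.1935,0.025,0.015,0,88,0]
    - [0.1935,0.025,0.015,0,88,0]
    - [0.1935,0.025,0.015,0,88,0]
    - [0.1935,0.025,0.015,0,88,0]
    - [0.1935,0.025,0.015,0,88,0]
    - [0.1935,0.025,0.015,0,88,0]
  jaw: 0.5
  newtons: 10

```text
time_s: 35.15
position: [0.5381, -0.0235, 0.2283]
tool_rot: [-0.522, 0.477, -0.477, 0.522]
force: [-0.1, -0.6, -0.2]
gripper_width: 0.0231
```

```bash
python3 - <<'E'
from h import *
where(); show([.5382,-.0225,.0877],.094)
E
```

```text
t 35.15 grasp [ 0.5382 -0.0236  0.1589] jaw 5.18 ydir [ 0.001 -0.    -1.   ] w 0.0231 F [-0.1 -0.6 -0.2] q6 [-0.27  0.13  1.78  0.    1.23 -0.36]
row [-0.001, 0.0712, 0.0001] [-0.06, -0.21, 0.02] rows>= 2
```

Emit:
move_arm:
  rows:
    - [-0.001,0.02,0,0,0,0]
    - [-0.001,0.035,0,0,0,0]
    - [-0.001,0.045,0,0,0,0]
    - [-0.001,0.055,0,0,0,0]
    - [-0.001,0.063,0,0,0,0]
    - [-0.001,0.069,0,0,0,0]
    - [-0.001,0.071,0,0,0,0]
    - [-0.001,0.071,0,0,0,0]

```text
time_s: 35.95
position: [0.5379, -0.0218, 0.1572]
tool_rot: [-0.522, 0.477, -0.477, 0.522]
force: [-0.3, 0.1, 0.2]
gripper_width: 0.0228
```

```bash
python3 - <<'E'
from h import *
where(); s=bot.capture("scene"); crop(s,270,130,130,130,"s9",5)
E
```

```text
t 35.95 grasp [ 0.538  -0.0218  0.0878] jaw 5.19 ydir [ 0.001 -0.    -1.   ] w 0.0228 F [-0.3  0.1  0.2] q6 [-0.27  0.23  1.83  0.    1.09 -0.36]
```

View pics/s9.png

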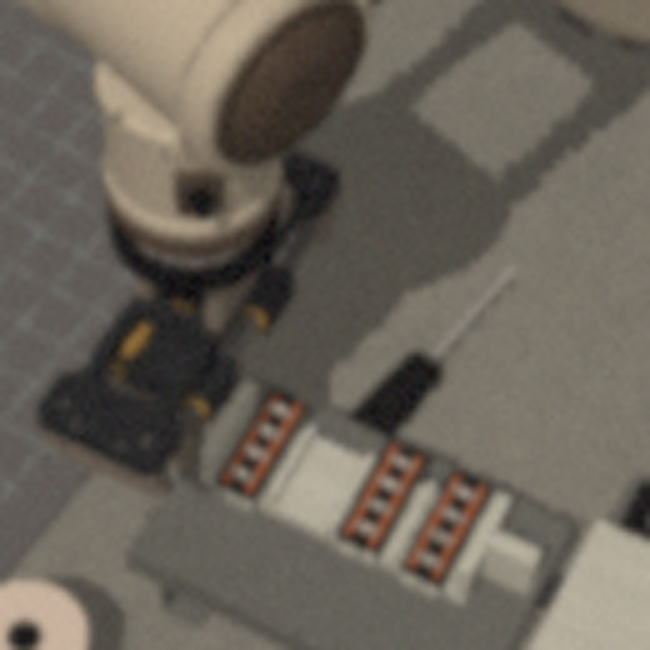

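Emit:
move_arm:
  rows:
    - [-0.003,0,0,0,0,0]
    - [-0.006,0,0,0,0,0]
    - [-0.009,0,0,0,0,0]
    - [-0.012,0,0,0,0,0]
    - [-0.016,0,0,0,0,0]
    - [-0.02,0,0,0,0,0]
    - [-0.025,0,0.001,0,0,0]
    - [-0.03,0,0.001,0,0,0]
    - [-0.035,0,0.001,0,0,0]
    - [-0.04,0,0.001,0,0,0]
    - [-0.045,0,0.001,0,0,0]
    - [-0.05,0,0.001,0,0,0]
    - [-0.055,0,0.002,0,0,0]
    - [-0.06,0,0.002,0,0,0]
    - [-0.065,0,0.002,0,0,0]
    - [-0.07,0,0.002,0,0,0]
    - [-0.075,0,0.002,0,0,0]
    - [-0.079,0,0.002,0,0,0]
    - [-0.08,0,0.002,0,0,0]

```text
time_s: 37.9
position: [0.5325, 0.0586, 0.1572]
tool_rot: [-0.522, 0.477, -0.477, 0.522]
force: [0.3, -2.4, 1.1]
gripper_width: 0.023
```

```bash
python3 - <<'E'
from h import *
where(); t,s=snap(9); crop(s,270,130,180,150,"s10",4.4); crop(t,155,150,180,90,"t10",4.4)
E
```

```text
t 37.9 grasp [0.5326 0.0586 0.0878] jaw 5.21 ydir [ 0.001  0.    -1.   ] w 0.023 F [ 0.3 -2.4  1.1] q6 [-0.12  0.22  1.83  0.    1.09 -0.21]
```

View pics/s10.png

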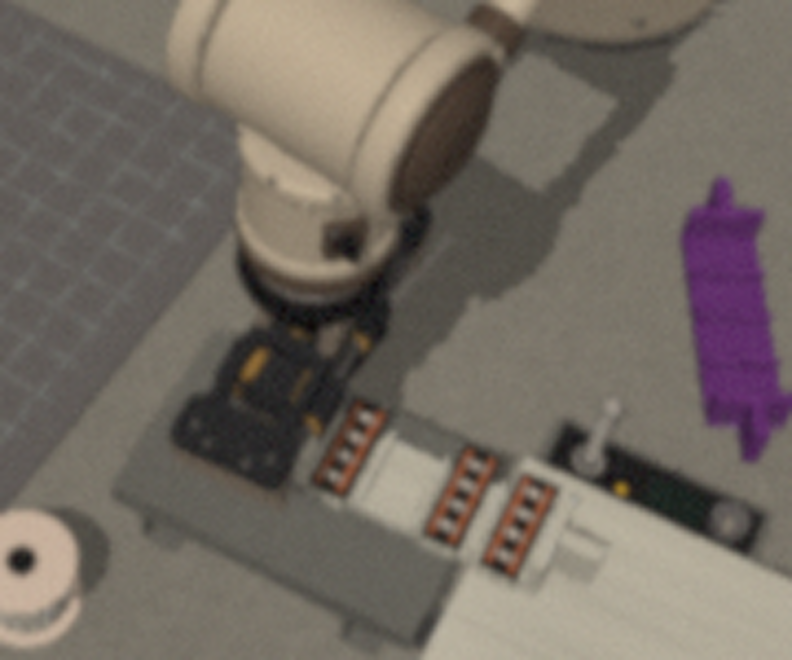

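Emit:
move_arm:
  rows:
    - [-0.003,0,0,0,0,0]
    - [-0.007,0,0,0,0,0]
    - [-0.011,0,0,0,0,0]
    - [-0.015,0,0,0,0,0]
    - [-0.018,0,0,0,0,0]
    - [-0.021,0,0,0,0,0]
    - [-0.024,0,0.001,0,0,0]
    - [-0.027,0,0.001,0,0,0]
    - [-0.03,0,0.001,0,0,0]
    - [-0.033,0,0.001,0,0,0]
    - [-0.036,0,0.001,0,0,0]
    - [-0.039,0,0.001,0,0,0]
    - [-0.043,0,0.001,0,0,0]
    - [-0.047,0,0.001,0,0,0]
    - [-0.051,0,0.002,0,0,0]
    - [-0.055,0,0.002,0,0,0]
    - [-0.059,0,0.002,0,0,0]
    - [-0.063,0,0.002,0,0,0]
    - [-0.065,0,0.002,0,0,0]
    - [-0.065,0,0.002,0,0,0]

```text
time_s: 40.0
position: [0.5284, 0.1236, 0.1569]
tool_rot: [-0.522, 0.477, -0.477, 0.522]
force: [-0.0, 0.2, -0.3]
gripper_width: 0.023
```

```bash
python3 - <<'E'
from h import *
where(); t,s=snap(10); crop(s,290,130,180,150,"s11",4.4)
E
```

```text
t 40.0 grasp [0.5284 0.1236 0.0875] jaw 5.21 ydir [ 0.     0.001 -1.   ] w 0.023 F [-0.   0.2 -0.3] q6 [ 0.01  0.24  1.81  0.    1.09 -0.08]
```

View pics/s11.png

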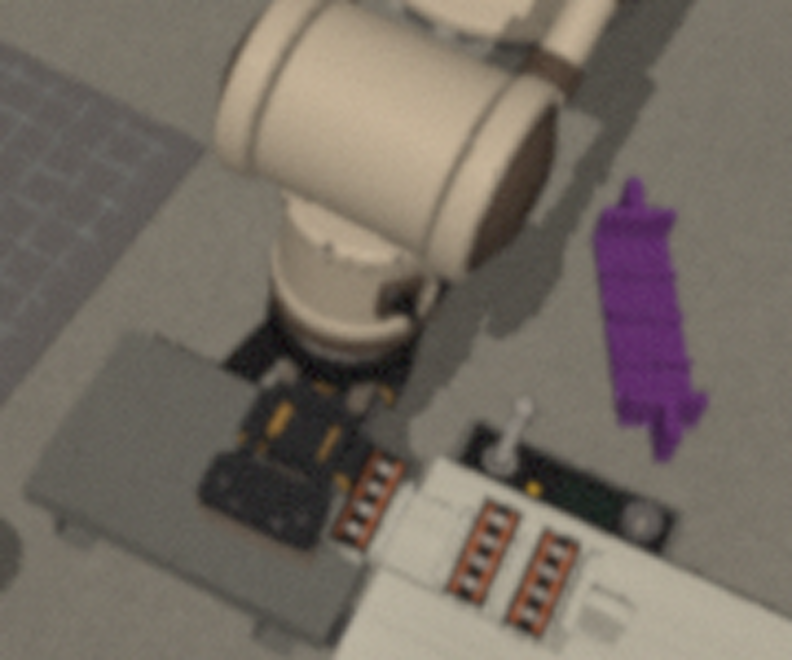

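Emit:
move_arm:
  rows:
    - [-0.004,0,0,0,0,0]
    - [-0.009,0,0,0,0,0]
    - [-0.014,0,0,0,0,0]
    - [-0.019,0,0,0,0,0]
    - [-0.024,0,0.001,0,0,0]
    - [-0.029,0,0.001,0,0,0]
    - [-0.034,0,0.001,0,0,0]
    - [-0.039,0,0.001,0,0,0]
    - [-0.044,0,0.001,0,0,0]
    - [-0.049,0,0.002,0,0,0]
    - [-0.053,0,0.002,0,0,0]
    - [-0.057,0,0.002,0,0,0]
    - [-0.061,0,0.002,0,0,0]
    - [-0.065,0,0.002,0,0,0]
    - [-0.069,0,0.002,0,0,0]
    - [-0.073,0,0.002,0,0,0]
    - [-0.077,0,0.002,0,0,0]
    - [-0.08,0,0.002,0,0,0]
    - [-0.082,0,0.002,0,0,0]
    - [-0.082,0,0.002,0,0,0]

```text
time_s: 42.1
position: [0.5233, 0.2053, 0.1573]
tool_rot: [-0.522, 0.477, -0.477, 0.523]
force: [-0.1, -0.2, 0.1]
gripper_width: 0.023
```

```bash
python3 - <<'E'
from h import *
where(); t,s=snap(11); crop(s,300,150,190,180,"s12",3.3); crop(t,155,140,180,100,"t12",4.4)
E
```

```text
t 42.1 grasp [0.5234 0.2053 0.0879] jaw 5.2 ydir [ 0.001  0.001 -1.   ] w 0.023 F [-0.1 -0.2  0.1] q6 [0.16 0.28 1.76 0.   1.1  0.07]
```

View pics/s12.png

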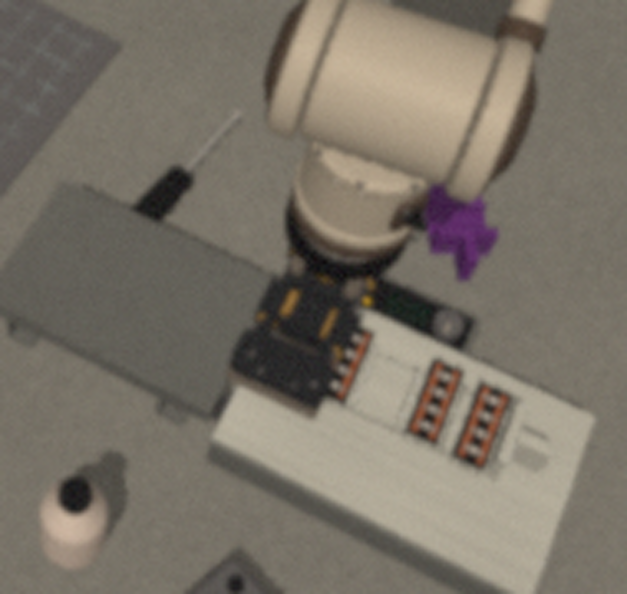

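View pics/t12.png

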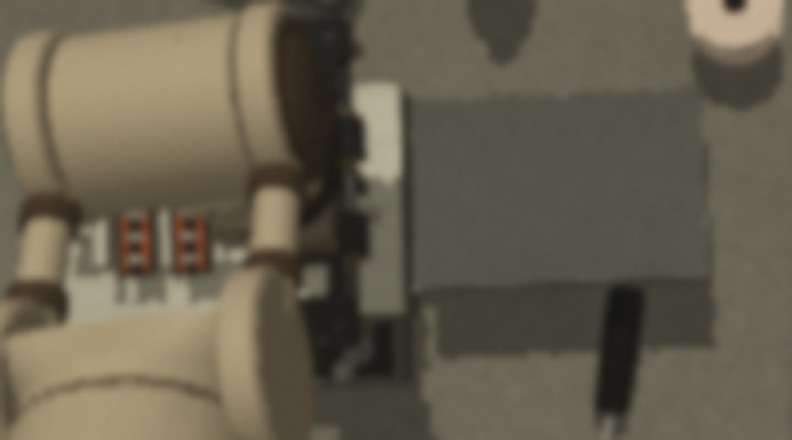

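Emit:
move_arm:
  rows:
    - [-0.003,0,0,0,0,0]
    - [-0.006,0,0,0,0,0]
    - [-0.007,0,0,0,0,0]
    - [-0.007,0,0,0,0,0]
    - [-0.003,0,0,0,0,0]
    - [0.0,0,0,0,0,0]
    - [0.0,-0.02,0,0,0,0]
    - [0.0,-0.05,0,0,0,0]
    - [0.0,-0.09,0,0,0,0]
    - [0.05,-0.1,0,0,0,0]
    - [0.1,-0.1,0,0,0,0]
    - [0.15,-0.1,-0.04,0,0,0]
    - [0.2,-0.1,-0.08,0,0,0]
    - [0.25,-0.1,-0.12,0,0,0]
    - [0.28,-0.1,-0.16,0,0,0]
    - [0.28,-0.1,-0.18,0,0,0]
    - [0.28,-0.1,-0.18,0,0,0]

```text
time_s: 43.9
position: [0.3665, -0.0922, 0.2566]
tool_rot: [0.521, -0.478, 0.478, -0.521]
force: [-0.1, 0.2, -0.3]
gripper_width: 0.0227
```

```bash
python3 - <<'E'
from h import *
where(); t,s=snap(12); crop(s,330,170,180,170,"s13",3.5); crop(t,155,140,180,100,"t13",4.4)
for p,l in((t,"top"),(s,"scene")):
    r,f=fit([p],tray_boxes((17,-51,51)),.51,.296,1.66,.06); print(l,r.round(4),round(f,3))
    for n in("switch_tip",):
        for d in bot.spot_in(p,n): print(n,np.round(d["location"],4),round(d["confidence"],2),proj(p,d["location"]).round(0))
E
```

```text
t 43.9 grasp [ 0.3665 -0.0922  0.1872] jaw 4.9 ydir [ 0. -0. -1.] w 0.0227 F [-0.1  0.2 -0.3] q6 [-0.57 -0.36  2.17 -0.    1.33 -0.65]
top [0.5645 0.2999 1.6102] 0.702
switch_tip [ 0.4902 -0.3989  0.0526] 0.19 [[448. 206.]]
scene [0.573  0.2791 1.6068] 0.596
switch_tip [0.4314 0.2001 0.0734] 0.53 [[405. 227.]]
switch_tip [ 0.5527 -0.3891  0.0506] 0.5 [[202. 164.]]
```

View pics/s13.png

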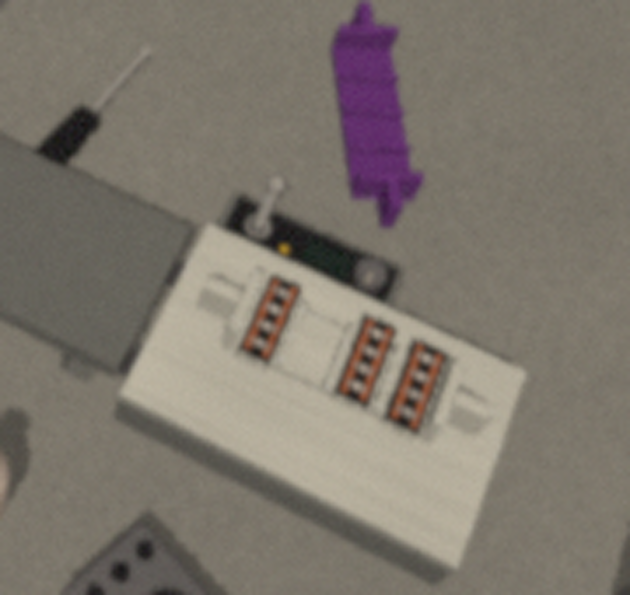

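View pics/t13.png

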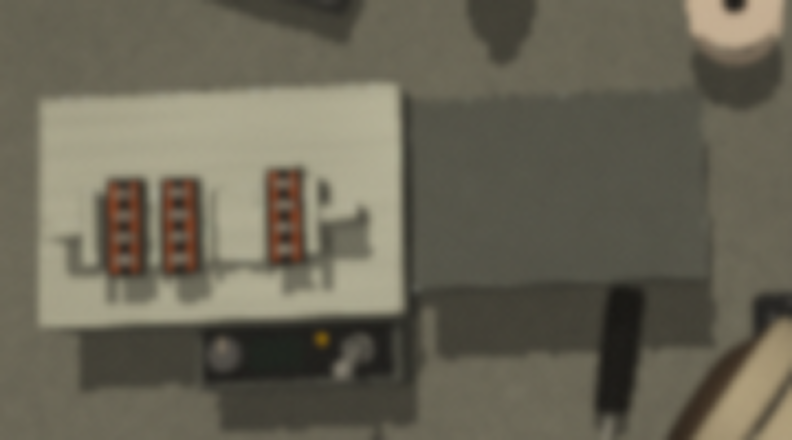

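```bash
python3 - <<'E'
from h import *
t=load("top12.npz"); s=load("scene12.npz")
im=t["img"].astype(int); m=((im[:,:,2]-im[:,:,0])>40).astype(np.uint8)
n,l,st,c=cv2.connectedComponentsWithStats(m)
for i in range(1,n):
    if st[i,4]>15 and 150<c[i][0]<250 and 160<c[i][1]<230: print(st[i],(back(t,[c[i]],.0855)[0]-[.002,0,0]).round(4))
overlay(t,[(tray_boxes((17,-51,51)),.517,.296,1.66,.06)],(155,140,180,100),"o13",4.4)
print("tip",back(t,[[155+342/4.4,140+370/4.4]],.0854)-[.002,0,0],back(s,[[409.4,222.3]],.0854)+[.0012,.0034,0])
print("base",back(t,[[155+360/4.4,140+348/4.4]],.047)-[.002,0,0],back(s,[[403.7,235.1]],.05)+[.0012,.0034,0])
crop(t,195,205,60,30,"t14",12); crop(s,385,205,50,45,"s14",12)
E
```

```text
[216 179   3  21  53] [0.5159 0.252  0.0855]
[220 179   4  20  48] [0.5172 0.2389 0.0855]
[179 181   3  21  46] [0.5093 0.3539 0.0855]
[184 181   3  21  52] [0.5102 0.3406 0.0855]
[192 181   3  21  48] [0.5083 0.3187 0.0855]
[197 181   3  21  51] [0.5079 0.3049 0.0855]
tip [[0.42057398 0.20253725 0.0854    ]] [[0.42090099 0.20647811 0.0854    ]]
base [[0.43641272 0.20161461 0.047     ]] [[0.44081229 0.20797412 0.05      ]]
```

View pics/o13.png

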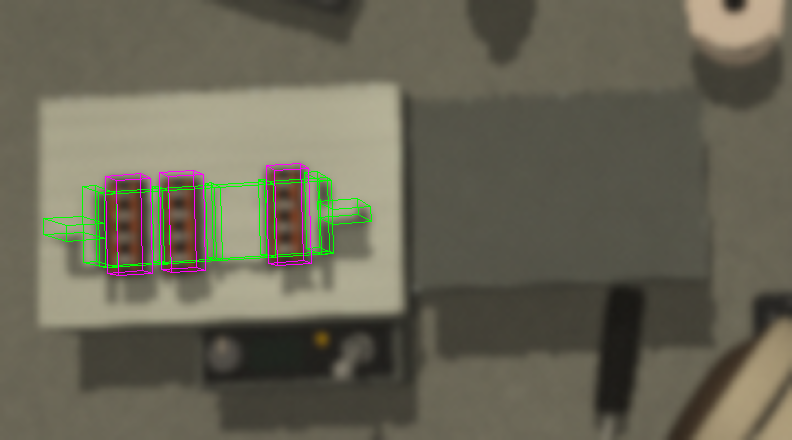

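View pics/t14.png

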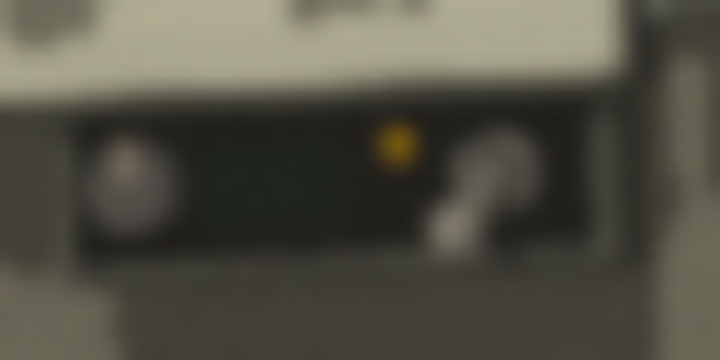

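View pics/s14.png

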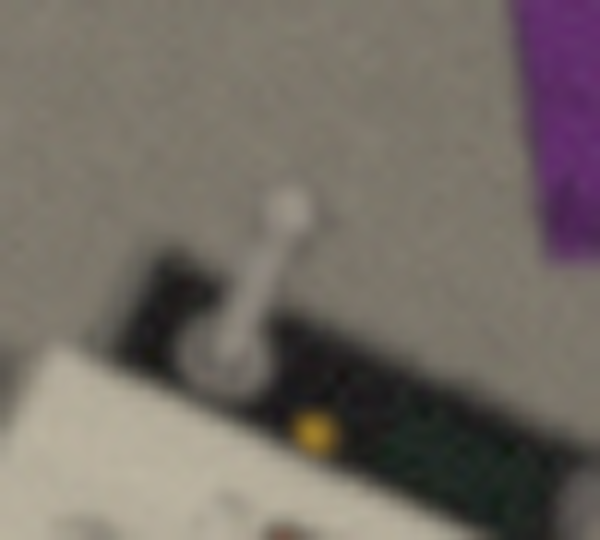

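```bash
python3 - <<'E'
from h import *
show([.394,.204,.17],np.pi/2+.065)
E
```

```text
row [-0.2907, 0.0181, 0.0504] [-0.09, -88.53, 0.11] rows>= 11
```

Emit:
move_arm:
  rows:
    - [-0.03,0.018,0.005,0,-8,0]
    - [-0.06,0.018,0.01,0,-16,0]
    - [-0.09,0.018,0.015,0,-24,0]
    - [-0.12,0.018,0.02,0,-32,0]
    - [-0.15,0.018,0.025,0,-40,0]
    - [-0.18,0.018,0.03,0,-48,0]
    - [-0.21,0.018,0.035,0,-56,0]
    - [-0.24,0.018,0.04,0,-64,0]
    - [-0.27,0.018,0.045,0,-72,0]
    - [-0.29,0.018,0.05,0,-80,0]
    - [-0.291,0.018,0.05,0,-88,0]
    - [-0.291,0.018,0.05,0,-88.5,0]
    - [-0.291,0.018,0.05,0,-88.5,0]
    - [-0.291,0.018,0.05,0,-88.5,0]
  jaw: 1
  newtons: 10

```text
time_s: 45.5
position: [0.3928, 0.2043, 0.239]
tool_rot: [0.707, 0.022, -0.022, -0.707]
force: [0.6, 0.8, 0.8]
gripper_width: 0.0003
```

```bash
python3 - <<'E'
from h import *
where(); show([.394,.204,.0907],np.pi/2+.065)
s=bot.capture("scene"); crop(s,340,110,150,140,"s15",5)
E
```

```text
t 45.5 grasp [0.3929 0.2043 0.1696] jaw 93.58 ydir [ 0.001  0.    -1.   ] w 0.0003 F [0.6 0.8 0.8] q6 [ 0.21 -0.14  2.02 -0.    1.25 -1.43]
row [0.0011, 0.0789, -0.0004] [0.0, -0.15, 0.04] rows>= 2
```

View pics/s15.png

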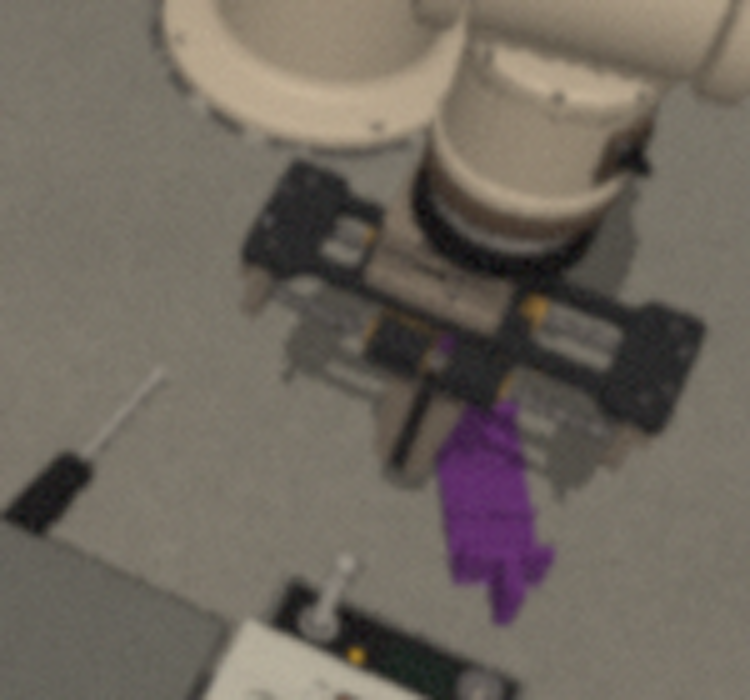

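Emit:
move_arm:
  rows:
    - [0.001,0.03,0,0,0,0]
    - [0.001,0.055,0,0,0,0]
    - [0.001,0.072,0,0,0,0]
    - [0.001,0.079,0,0,0,0]
    - [0.006,0.079,0,0,0,0]
    - [0.011,0.079,0,0,0,0]
    - [0.016,0.079,0,0,0,0]
    - [0.021,0.079,0,0,0,0]
    - [0.026,0.079,0,0,0,0]
    - [0.03,0.079,0,0,0,0]
    - [0.034,0.079,0,0,0,0]
    - [0.038,0.079,0,0,0,0]
    - [0.04,0.079,0,0,0,0]
    - [0.04,0.079,0,0,0,0]

```text
time_s: 46.95
position: [0.4329, 0.2066, 0.1599]
tool_rot: [0.707, 0.023, -0.022, -0.707]
force: [-2.0, 0.4, -0.1]
gripper_width: 0.0002
```

```bash
python3 - <<'E'
from h import *
where()
s=bot.capture("scene"); crop(s,340,130,150,140,"s16",5)
E
```

```text
t 46.95 grasp [0.4329 0.2066 0.0905] jaw 93.68 ydir [ 0.001 -0.    -1.   ] w 0.0002 F [-2.   0.4 -0.1] q6 [ 0.19  0.08  1.99 -0.    1.08 -1.44]
```

View pics/s16.png

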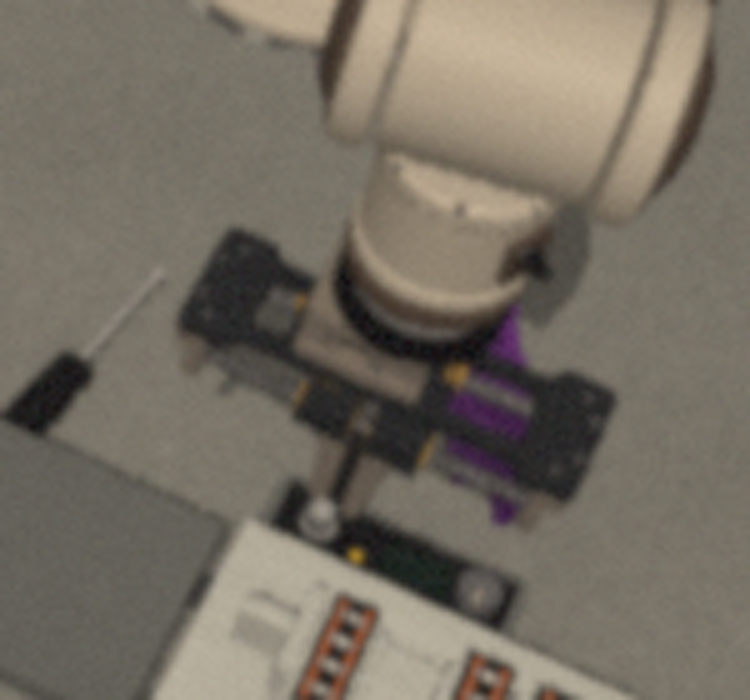

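Emit:
move_arm:
  rows:
    - [0.001,0,0,0,0,0]
    - [0.002,0,0,0,0,0]
    - [0.003,0,0,0,0,0]
    - [0.003,0,0,0,0,0]

```text
time_s: 47.4
position: [0.4348, 0.2068, 0.1596]
tool_rot: [0.707, 0.022, -0.024, -0.707]
force: [-5.2, -0.0, 1.9]
gripper_width: 0.0004
```

Emit:
move_arm:
  rows:
    - [0.001,0,0,0,0,0]
    - [0.002,0,0,0,0,0]
    - [0.002,0,0,0,0,0]

```text
time_s: 47.7
position: [0.4356, 0.2069, 0.1593]
tool_rot: [0.707, 0.021, -0.025, -0.707]
force: [-8.0, 1.0, 5.1]
gripper_width: 0.0004
```

Emit:
move_arm:
  rows:
    - [-0.01,0,0,0,0,0]
    - [-0.03,0,0,0,0,0]
    - [-0.04,-0.02,0,0,0,0]
    - [-0.05,-0.06,-0.02,0,0,0]
    - [-0.05,-0.1,-0.06,0,0,0]
    - [-0.05,-0.1,-0.1,0,0,0]
    - [-0.05,-0.1,-0.15,0,0,0]
    - [-0.05,-0.1,-0.2,0,0,0]
    - [-0.05,-0.1,-0.25,0,0,0]
    - [-0.05,-0.1,-0.3,0,0,0]
    - [-0.05,-0.1,-0.3,0,0,0]
    - [-0.05,-0.1,-0.3,0,0,0]

```text
time_s: 48.9
position: [0.4073, -0.0967, 0.2606]
tool_rot: [0.707, 0.023, -0.021, -0.706]
force: [0.4, -0.7, 0.0]
gripper_width: 0.0001
```

```bash
python3 - <<'E'
from h import *
where(); t,s=snap(15); crop(s,330,170,180,170,"s17",3.5); crop(t,155,140,330,110,"t17",2.4); crop(s,385,205,50,45,"s18",12); crop(s,150,80,120,110,"s19",5)
print("tip exp",proj(s,np.array([[.455,.207,.0854],[.4207,.2045,.0854]])-[.0012,.0034,0]))
E
```

```text
t 48.9 grasp [ 0.4074 -0.0967  0.1912] jaw 93.52 ydir [ 0.003 -0.001 -1.   ] w 0.0001 F [ 0.4 -0.7  0. ] q6 [-0.52 -0.23  2.06  0.    1.31 -2.16]
tip exp [[403.53062769 232.32418372]
 [408.72133924 221.86556472]]
```

View pics/s17.png

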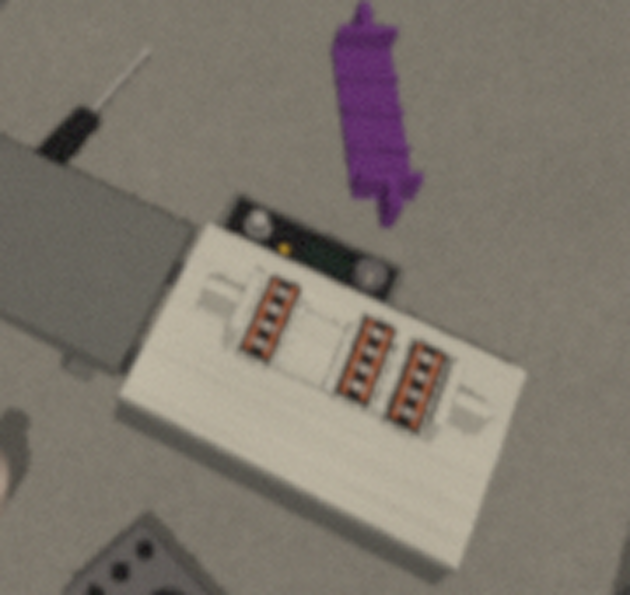

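View pics/t17.png

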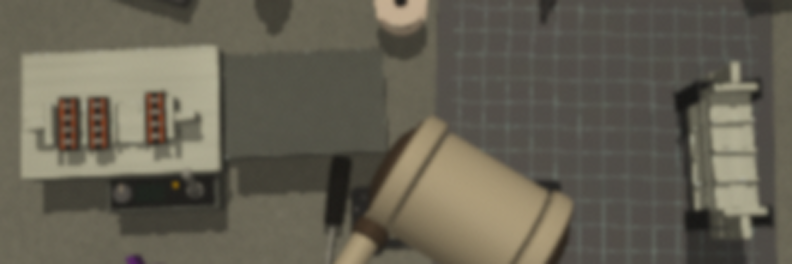

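View pics/s18.png

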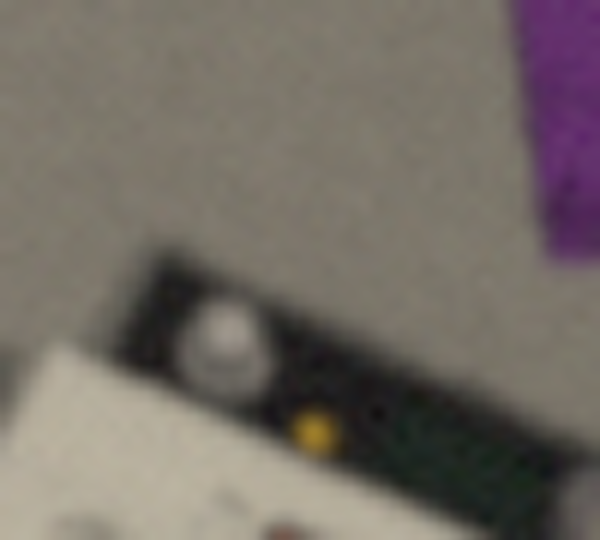

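View pics/s19.png

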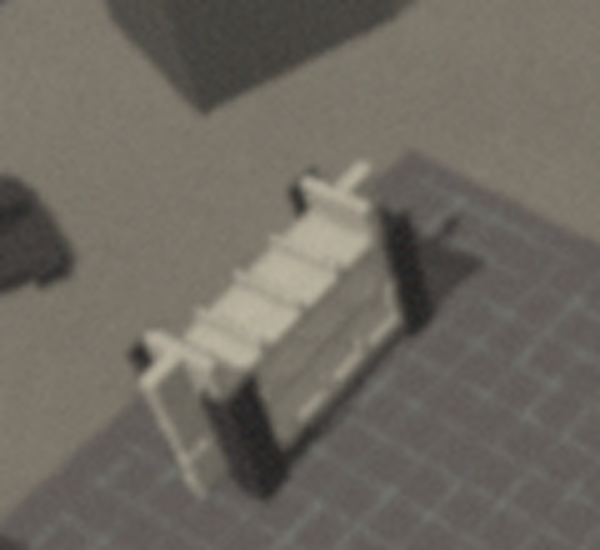

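```bash
python3 -c "
from rig import bot
print(bot.close_job())"
```

```text
the job is handed in; nothing more can be done
None
```

The job is done and handed in at about 49 s of the 208 s. No verdict comes back, so what follows is what my own checks showed.

- **Bars:** Only three bars were present. I moved the two from the mat trays into the end slots of the carrier, next to the bar already there. Pictures show all three flat across the tray with the LEDs up.
- **Empty trays:** Both are stacked on the empty tray in the magazine. Each touched down within about a millimetre of the height expected, and the last pictures show the stack standing square.
- **Carrier:** I pushed it along the shelf and over the step with the fingers straddling the rear fin, never gripping or lifting it. As it slid over the 5 mm step it must have tilted a little on its own, about 3° by geometry; I did not measure this. It now lies near the middle of the plate in its length, about 18 mm from each end. It sits about 15 mm off-centre across the plate.
- **Switch:** I pushed it until the force rose to 8 N at the stop. In the last picture the handle tip is within a pixel of the computed "on" position.

- **Checks that disagreed:** The two cameras differed by about 4–5 mm. I corrected for this using the gripper and the first placed bar, and every fit confirmed it afterwards. The automatic shape fit of the carrier on the plate failed, because it is white on white. I took its position from the LED bars and an overlay instead.
- **Disturbances:** I saw no knocked tray and no slackened grip.

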